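# Snap the ink pad into the stamping station

## Robot

A 7-joint arm with a two-finger parallel gripper is mounted at the origin on a cart in front of the work surface, level with it; the furniture and walls round the work are solid. World frame = base frame: x ahead of the robot, y to its left, z up, the work surface at z = 0. Lengths are in m, angles in rad, forces in N, time in s.
With the tool pointing down it reaches from about 0.425 to 0.925 m from the base axis. Payload 6.8 kg.
Tool frame: the origin (TCP) lies midway between the tips of the shut fingers; the grasp point (between the pads) lies 19 mm behind it; z points along the fingers, y is the direction in which the jaws open and shut (so a half turn about z gives the same grasp; the last joint's range is limited). The gripper opens to 85 mm and grips with 20 to 120 N. Pads are 22 mm wide; open, the fingers measure 114 mm over their backs; the gripper's body (76 mm by 85 mm) begins 54 mm behind the grasp point. The pads swing forward as they close: fully open they stand 13 mm farther back than shut.
Start: joints at [-1.243, 0.477, 0.022, 1.555, -0.011, 1.109, -0.083], TCP at [0.285, 0.612, 0.195] pointing down, gripper open.
Joint ranges: [-2.96, 2.96], [-0.34, 2.1], [-1.41, 1.46], [0.24, 2.44], [-1.37, 4.51], [0.17, 1.92], [-2.96, 2.96]. Speed limits (rad/s): [2.39, 2.39, 3.14, 3.14, 3.14, 3.14, 3.14].

## Interface

Orientations are given as a unit quaternion [w, x, y, z].
In Python, from station import * gives the robot as it stands. The module is installed in compiled form; this text tells all that it offers.
- The arm moves only by the tool jog_arm, never from a script. Its arguments are lists of equal length, an entry for each row: "dp": the shift along the tool's x, y, z in units of 25 mm (1.0 is 25 mm), a list of three; "angular": the turn, a rotation vector about the tool's x, y, z in units of 5 degrees (1.0 is 5 degrees), a list of three; "claw": the finger opening in mm, from 0 to 85.4. A call has exactly 5 rows; each row is the pose to reach, as a shift and turn from the pose commanded when the call began, along the tool's axes at that moment; what a row does not reach only later rows make up. A row lasts 1/10 s, in which the tool goes at most 50 mm and 8.59 degrees, less where a joint would pass 70% of its speed; a pose out of reach is approached as far as the arm can. A call with a gripper value outside its range is refused whole. The fingers move at their own pace and stop on an object; "grip_force" is the grip in N (left out, the last holds). Time passes only in rows, so rows that repeat a pose let the fingers close, or fill a call up. It gives the time, the measured TCP pose, the force and the opening at its end, in the units of the state.
- get_obs(): the state, without advancing time (a new reading comes with each control period).
- read_camera(name): name is "scene" or "top" or "wrist"; returns a dict with "pixels" (384x512x3 uint8, blue, green, red), "camera_matrix" (3x3 intrinsics, pixels), "k1" (the pictures are not rectified: a ray, as slopes to the right and down, at radius r is drawn at 1 + k1 r^2 times it, then the intrinsics apply), "rvec" (rotation vector, rad) and "tvec" (3), from world to camera coordinates, as OpenCV has them. Camera axes: x right, y down, z forward; pixel columns grow to the right and rows downward; lengths in m; the calibration is good to about 2 mm. A picture is of the moment at which its call begins. There is no depth.
- hand_in(): hands the job in, once; it reports no verdict.
The state is a dict: "t": time; "q": joint angles; "joint_vel": joint speeds; "joint_torque": joint torques, N m; "eef_pos": TCP position; "tool_rot": TCP orientation; "contact_force": force on the tool from outside, world axes, zero at the start; "torque": the same for the moment, N m; "gripper_width": opening from 0.0 (shut) to 1.0 (fully open).
Only numpy, scipy, OpenCV 4.12 (cv2) and the standard library are available. Lean on these libraries where they do the work, as an engineer would, in place of code of your own. Each camera call takes 0.05 s, during which the arm holds its last target.

## Task

Put the ink pad into its place on the wooden stamping station: hook one end of its steel plate under the fixed lip, lay it down on the seat and press the other end past the spring catch until it clicks home and lies flat. Press gently, no harder than the catch needs, let go of it, and leave the other things on the counter where they are.

Things in the scene. Friction and masses are not known exactly. Their poses are not given: they have to be found in the camera images.
- pad_centre (a point): Centre (half-way up) of the ink pad: dark flat tin, 58 wide, 85 long, 15 mm high, fixed on a bare steel plate 101 x 57 x 4 mm that stands out 8 mm beyond the tin at each end; 19 mm high in all, 0.10 to 0.19 kg. Lies flat on the counter; x along its length, y across, z up. Both ends are alike, so it goes in either way round. Grip it across the 58 mm.
- station: Dark wood base, 158 x 90 x 6 mm, fixed; origin on the counter under the middle of the seat; x from lip (robot's side) to catch, y left, z up. On it stands the bed with seat, lip, guides and catch. The bed is clamped anywhere from 0 to 6 mm above its lowest setting; no reading tells the height: feel or look for it. The 44 mm wide seat leaves room for fingers beside the pad.
- catch (a joint): Travel of the catch: 0 at rest (nose out), up to 0.005 m pushed back, away from the seat; spring 3500 N/m with 4 N at rest.
- calculator: Bystander: pocket calculator, 112 x 66 x 12 mm, origin at the centre of its underside.
- stamp: Bystander: wooden hand stamp, 26 x 45 x 67 mm, standing; origin at the centre of its underside.
- pen: Bystander: ball pen, 133 mm long, lying; origin at the middle of its underside.
- stick_candle_a: Bystander: stick candle, 157 mm long, 17 mm thick, lying at the front of the counter; origin at the middle of its underside.
- stick_candle_b: Bystander: stick candle, 157 mm long, 17 mm thick, lying at the left; origin at the middle of its underside.
- peg_doll: Bystander: small turned wooden doll, 30 mm wide, 100 mm high, standing; origin at the centre of its underside.
- candle: Bystander: candle in a clear box, 53 x 53 x 64 mm; origin at the centre of its underside.
- bay_low (a point): Where pad_centre lies when the pad is home, if the bed is at its lowest: 21.5 mm above the counter (seat 12 mm), its x and y do not change; in height add the bed's 0 to 6 mm. Axes of the station. At the lip end the bed has an upright wall 51.5 mm from the middle and rod side guides 61 mm apart, 8.5 mm above the seat, reaching to 25 mm from the middle.
- lip_low (a point): Underside of the fixed steel lip's round edge, bed at its lowest: 47 mm from the middle, 6.5 mm above the seat; the lip is 4 mm thick, the wall 4.5 mm farther in. The plate goes under it up to the wall only with the pad's other end held higher (by about 7 to 14 degrees), its low edge on or just over the seat.
- nose_low (a point): Nose of the black sprung catch at rest, bed at its lowest: 47 mm from the middle, underside 5.5 mm above the seat; its face slopes up and out at 55 degrees, 12 mm high. A plate hooked under the lip and let go rests on it, 6 degrees tilted. About 7 to 13 N down on the tin near that end drives the nose back; it snaps over the plate, the force drops, and 1.5 mm lower is the hard seat.
Things that resemble listed ones, but are neither listed nor needed, are in the scene too. What is shaped like the part that bears pad_centre but pink is not meant.

How it is judged:
At the end, for the whole second after the job is handed in: The ink pad lies level (0.03 rad), upright, on the seat (at most 7.5 mm above its place at the bed's lowest), its plate ends under lip and catch, within 3 mm lengthwise, 4 mm sideways and 0.09 rad of square, the catch sprung back to within 1 mm of rest (x of pad_centre in the frame of bay_low between -0.003 and 0.003 m and y of pad_centre in the frame of bay_low between -0.004 and 0.004 m and z of pad_centre in the frame of bay_low between -0.002 and 0.0075 m and angle between pad_centre's own z axis and vertical below 0.03 rad and angle between the x axis of pad_centre and the x axis of station, either way round below 0.09 rad and value of joint catch below 0.001 m); the robot touches nothing.
It fails at once if the ink pad is pressed on the station with more than 45 N (contact force between pad and station above 45 N).
It fails at once if a bystander is moved by more than 30 mm (distance of any of calculator, stamp, pen, stick_candle_a, stick_candle_b, peg_doll, candle from where it was at the start of the episode above 0.03 m).
It also fails if it takes over 51 s, if anything falls off the work surface, if the arm or the gripper's body presses on something with over 40 N, if the wrist force passes 120 N, or if a joint passes its speed limit or range.

## Working session

There is one attempt and no reset: what is moved stays moved. The work goes in short steps, Python scripts to look and compute and a tool call to move; the robot and the scene stay as the last step left them, time stands still between calls to the robot, and variables do not carry over. Pictures are saved under pics/ and viewed, and the job is handed in when it is done.

Besides the shell and the picture viewer there is one more tool, called after ">>>" as a command line: name --argument value ..., lists and objects as JSON in quotes. jog_arm: Moves the arm, as the interface text tells. Its arguments: {"type":"object","properties":{"dp":{"type":"array","items":{"type":"array","items":{"type":"number"}}},"angular":{"type":"array","items":{"type":"array","items":{"type":"number"}}},"claw":{"type":"array","items":{"type":"number"}},"grip_force":{"type":"number"}},"required":["dp","angular","claw"]}

```bash
mkdir -p pics; cat > h.py <<'E'
from station import *
import numpy as np, cv2, pickle
from scipy.spatial.transform import Rotation as R
def snap(n,f):
    c=read_camera(n); cv2.imwrite('pics/%s.png'%f,c['pixels']); pickle.dump(c,open('pics/%s.pkl'%f,'wb')); return c
def load(f): return pickle.load(open('pics/%s.pkl'%f,'rb'))
def ray(c,u,v):
    K=np.array(c['camera_matrix']); k=float(np.ravel(c['k1'])[0])
    p=cv2.undistortPoints(np.array([[[u,v]]],float),K,np.array([k,0,0,0,0.]))[0,0]
    Rm=cv2.Rodrigues(np.array(c['rvec'],float).reshape(3))[0]; t=np.array(c['tvec'],float).reshape(3)
    return -Rm.T@t, Rm.T@np.array([p[0],p[1],1])
def atz(c,u,v,z):
    o,d=ray(c,u,v); return o+d*(z-o[2])/d[2]
def proj(c,P):
    K=np.array(c['camera_matrix']); k=float(np.ravel(c['k1'])[0])
    return cv2.projectPoints(np.array(P,float).reshape(-1,1,3),np.array(c['rvec'],float),np.array(c['tvec'],float),K,np.array([k,0,0,0,0.]))[0].reshape(-1,2)
def crop(f,x0,y0,w,h,s,o):
    im=cv2.imread('pics/%s.png'%f)[y0:y0+h,x0:x0+w]
    cv2.imwrite('pics/%s.png'%o,cv2.resize(im,None,fx=s,fy=s,interpolation=cv2.INTER_CUBIC))
E
python3 - <<'E'
from h import *
o=get_obs(); print(o)
for n in('scene','top','wrist'):
    c=snap(n,n+'0'); print(n,c['camera_matrix'],c['k1'],ray(c,256,192))
E
```

```text
{'t': 0.0, 'q': array([-1.24308641,  0.47780556,  0.02233084,  1.55644413, -0.01148621,
        1.10929598, -0.08309597]), 'joint_vel': array([-0.00090271,  0.00107202,  0.00021106,  0.00149111,  0.00098527,
       -0.0007303 , -0.00358393]), 'joint_torque': array([ 1.38913429e-04, -5.96446502e+01,  1.60784382e+00, -2.81194371e+01,
        1.24342006e-02,  9.24818247e-03, -5.29479180e-06]), 'eef_pos': array([0.28468808, 0.61130578, 0.19382504]), 'tool_rot': array([-1.26295640e-04,  2.16165101e-01,  9.76356398e-01, -9.03657218e-04]), 'contact_force': array([-0.68083182,  0.48523336,  0.27982981]), 'torque': array([-0.00979161,  0.00189097,  0.0407673 ]), 'gripper_width': 1.001444085688679}
scene [[404.98074792   0.         253.47182213]
 [  0.         404.98074792 189.29645932]
 [  0.           0.           1.        ]] -0.03784629814317638 (array([ 0.13702134, -0.66857945,  0.66581746]), array([ 0.3605401 ,  0.72544203, -0.58636869]))
top [[406.25422846   0.         255.5445846 ]
 [  0.         406.25422846 195.51152239]
 [  0.           0.           1.        ]] -0.09012982580590957 (array([0.32718216, 0.10815831, 1.11956788]), array([ 0.18319831, -0.0247157 , -0.98280389]))
wrist [[266.37302066   0.         251.03162528]
 [  0.         266.37302066 188.78928185]
 [  0.           0.           1.        ]] -0.010259287588067377 (array([0.21756575, 0.64255906, 0.37511561]), array([ 0.28155185, -0.1122466 , -0.95321689]))
```

View pics/scene0.png

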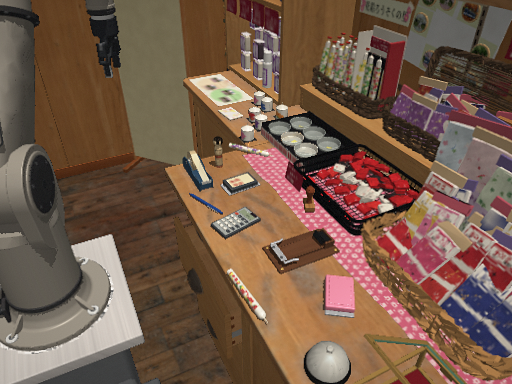

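View pics/top0.png

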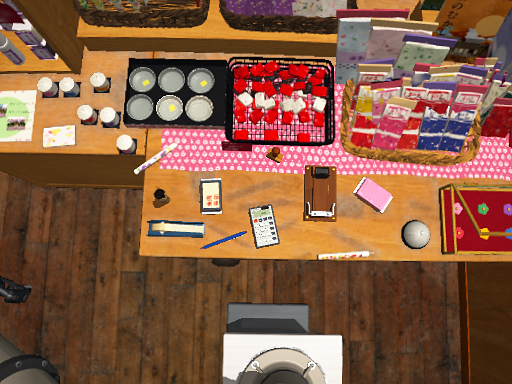

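View pics/wrist0.png

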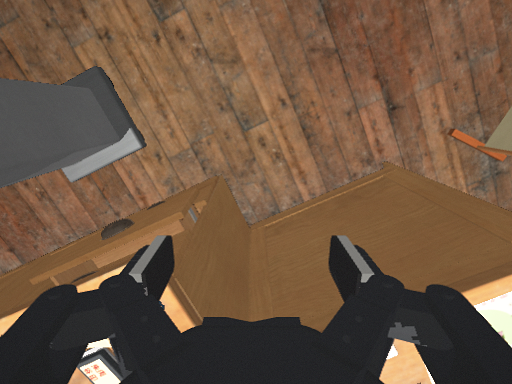

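```bash
python3 - <<'E'
from h import *
crop('top0',130,130,200,140,4,'t1'); crop('top0',280,140,160,130,5,'t1b');crop('scene0',150,120,200,150,4,'s1')
E
```

```text
(no output)
```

View pics/t1.png

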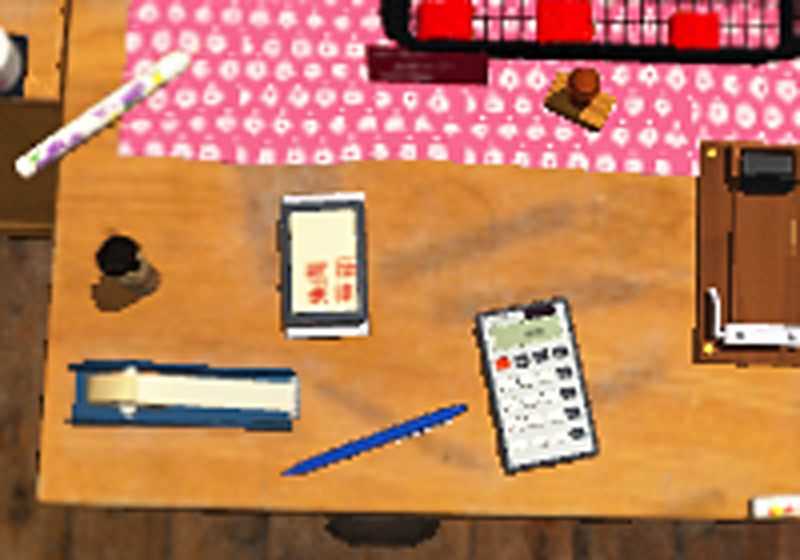

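View pics/s1.png

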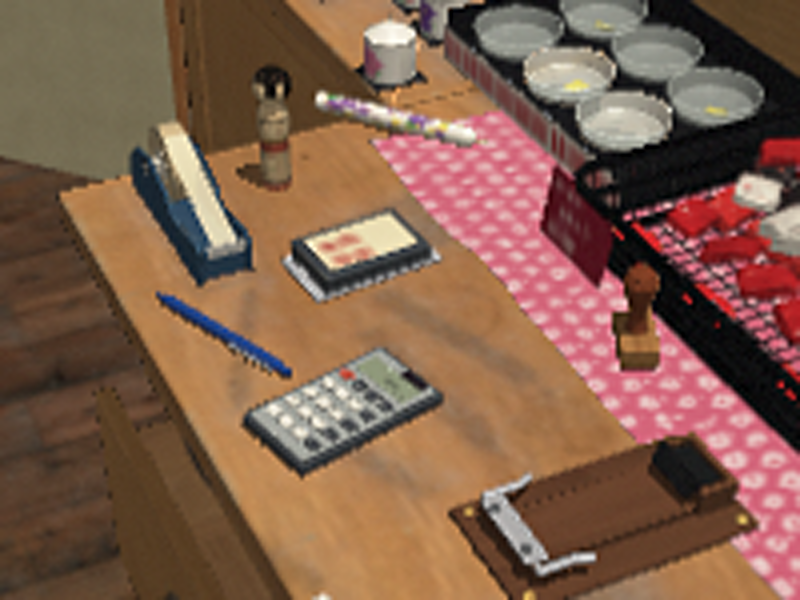

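View pics/t1b.png

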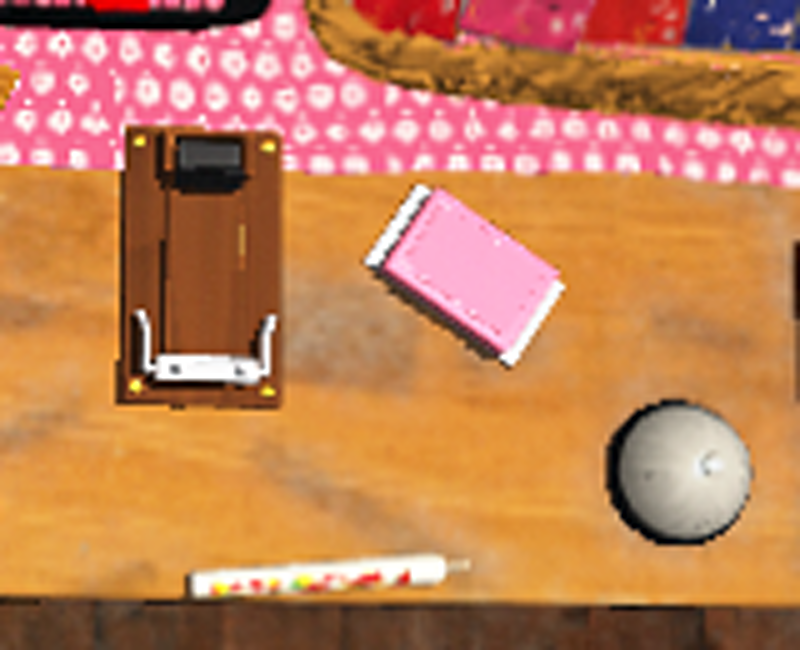

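```bash
python3 - <<'E'
from h import *
c=load('top0')
def g(x,y,s,ox,oy,z): return atz(c,(x+.5)/s-.5+ox,(y+.5)/s-.5+oy,z)
print('pad');P=[g(x,y,4,130,130,.004) for x,y in [(285,197),(363,194),(369,335),(287,338)]]
for p in P: print(p.round(4))
P=np.array(P);print(P.mean(0),np.linalg.norm(P-np.roll(P,1,0),axis=1))
print('st');Q=np.array([g(x,y,5,280,140,.006) for x,y in [(125,127),(284,127),(281,407),(117,403)]])
print(Q.round(4),Q.mean(0),np.linalg.norm(Q-np.roll(Q,1,0),axis=1))
Q=np.array([g(x,y,5,280,140,.006) for x,y in [(139,141),(268,146),(268,391),(136,385)]])
print(Q.round(4),Q.mean(0),np.linalg.norm(Q-np.roll(Q,1,0),axis=1))
crop('scene0',215,160,60,45,13,'s2');crop('scene0',255,220,90,60,8,'s3')
E
```

```text
pad
[0.5686 0.2355 0.004 ]
[0.5722 0.1809 0.004 ]
[0.4727 0.1732 0.004 ]
[0.4692 0.2297 0.004 ]
[0.52066797 0.20482792 0.004     ] [0.09963516 0.05468778 0.09982228 0.05661995]
st
[[ 0.6162 -0.0562  0.006 ]
 [ 0.6189 -0.1475  0.006 ]
 [ 0.4584 -0.1434  0.006 ]
 [ 0.4587 -0.0516  0.006 ]] [ 0.53804905 -0.09964934  0.006     ] [0.15755054 0.09131697 0.16048068 0.0918082 ]
[[ 0.6082 -0.0642  0.006 ]
 [ 0.6075 -0.1381  0.006 ]
 [ 0.4672 -0.1362  0.006 ]
 [ 0.469  -0.0622  0.006 ]] [ 0.53797607 -0.1001325   0.006     ] [0.13927415 0.07390464 0.14022314 0.07401804]
```

View pics/s2.png

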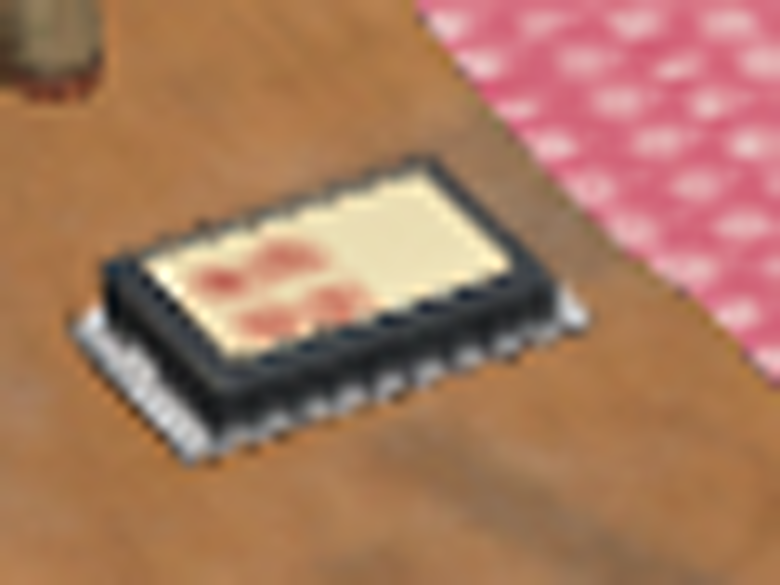

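View pics/s3.png

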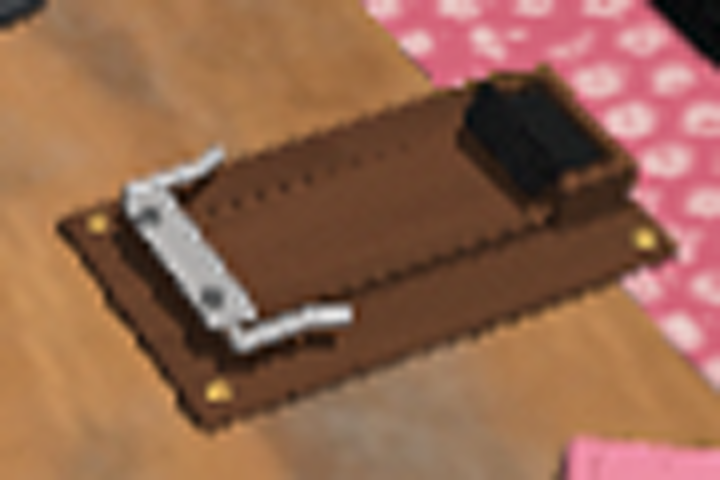

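```bash
python3 - <<'E'
from h import *
c=load('scene0')
def g(x,y,s,ox,oy,z): return atz(c,(x+.5)/s-.5+ox,(y+.5)/s-.5+oy,z)
Q=np.array([g(x,y,8,255,220,.006) for x,y in [(98,224),(218,390),(645,240)]])
print(Q.round(4), (Q[1]+Q[2])/2)
P=np.array([g(x,y,13,215,160,.002) for x,y in [(75,335),(192,460),(585,320)]])
print(P.round(4),(P[0]+P[2])/2)
E
```

```text
[[ 0.4668 -0.0617  0.006 ]
 [ 0.4659 -0.1345  0.006 ]
 [ 0.6058 -0.1384  0.006 ]] [ 0.53585886 -0.13649112  0.006     ]
[[0.4682 0.2275 0.002 ]
 [0.4729 0.1733 0.002 ]
 [0.5714 0.1826 0.002 ]] [0.5198227  0.20503173 0.002     ]
```

```bash
cat >> h.py <<'E'
def Rt(yaw,pitch=0):
    # tool down, tool x toward -X rotated by yaw(deg), far(+X) end raised by pitch(deg)
    base=np.array([[-1,0,0],[0,1,0],[0,0,-1.]]).T
    return R.from_euler('z',yaw,degrees=True)*R.from_euler('y',-pitch,degrees=True)*R.from_matrix(base)
def cur():
    o=get_obs(); q=o['tool_rot']; return o,np.array(o['eef_pos']),R.from_quat([q[1],q[2],q[3],q[0]])
def plan(p,yaw,pitch=0):
    o,p0,r0=cur()
    dp=r0.inv().apply(np.array(p)-p0)/.025
    a=np.degrees((r0.inv()*Rt(yaw,pitch)).as_rotvec())/5
    print('t',round(o['t'],2),'pos',p0.round(4),'F',np.round(o['contact_force'],2),'w',round(o['gripper_width']*85.4,1)); print('dp',dp.round(3),'ang',a.round(3))
E
python3 - <<'E'
from h import *
plan([.5203,.205,.15],4.5)
E
```

```text
t 0.15 pos [0.2848 0.6115 0.1941] F [-0.98  0.27  0.51] w 85.4
dp [-15.404 -10.758   1.779] ang [-1.600e-02 -3.000e-03 -5.894e+00]
```

>>> jog_arm --dp '[[-1.6,-1.1,0],[-3.2,-2.2,0.4],[-4.8,-3.3,0.7],[-6.4,-4.5,1],[-8,-5.6,1.3]]' --angular '[[0,0,-1],[0,0,-2],[0,0,-3],[0,0,-4.5],[0,0,-5.9]]' --claw '[85,85,85,85,85]' --grip_force 40

```text
t: 0.65
eef_pos: [0.4076, 0.3986, 0.1619]
tool_rot: [-0.0, -0.042, 0.999, -0.0]
contact_force: [1.1, 0.2, -0.1]
gripper_width: 0.999
```

```bash
python3 - <<'E'
from h import *
plan([.5203,.205,.15],4.5)
E
```

```text
t 0.65 pos [0.4076 0.3986 0.1619] F [ 1.12  0.22 -0.09] w 85.3
dp [-3.838 -8.096  0.478] ang [-0.003 -0.001  0.069]
```

>>> jog_arm --dp '[[-0.9,-1.9,0.1],[-1.8,-3.8,0.2],[-2.7,-5.7,0.3],[-3.7,-7.6,0.4],[-3.7,-7.6,0.4]]' --angular '[[0,0,0],[0,0,0],[0,0,0],[0,0,0],[0,0,0]]' --claw '[85,85,85,85,85]'

```text
t: 1.15
eef_pos: [0.5172, 0.2113, 0.152]
tool_rot: [0.0, -0.035, 0.999, -0.002]
contact_force: [-0.6, -0.3, -0.1]
gripper_width: 0.996
```

```bash
python3 - <<'E'
from h import *
plan([.5203,.205,.10],4.5)
c=snap('wrist','w1')
print(ray(c,256,192))
E
```

```text
t 1.15 pos [0.5172 0.2113 0.152 ] F [-0.64 -0.35 -0.08] w 85.0
dp [-0.103 -0.254  2.083] ang [-0.036  0.007 -0.098]
(array([0.44305514, 0.20609612, 0.33318675]), array([ 0.3013037 ,  0.0374517 , -0.95305122]))
```

View pics/w1.png

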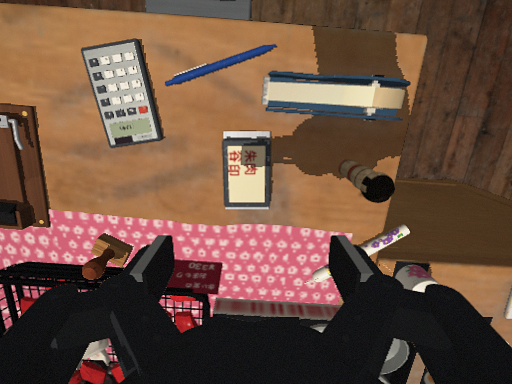

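```bash
python3 - <<'E'
from h import *
crop('w1',210,120,75,100,8,'w1c')
E
```

```text
(no output)
```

View pics/w1c.png

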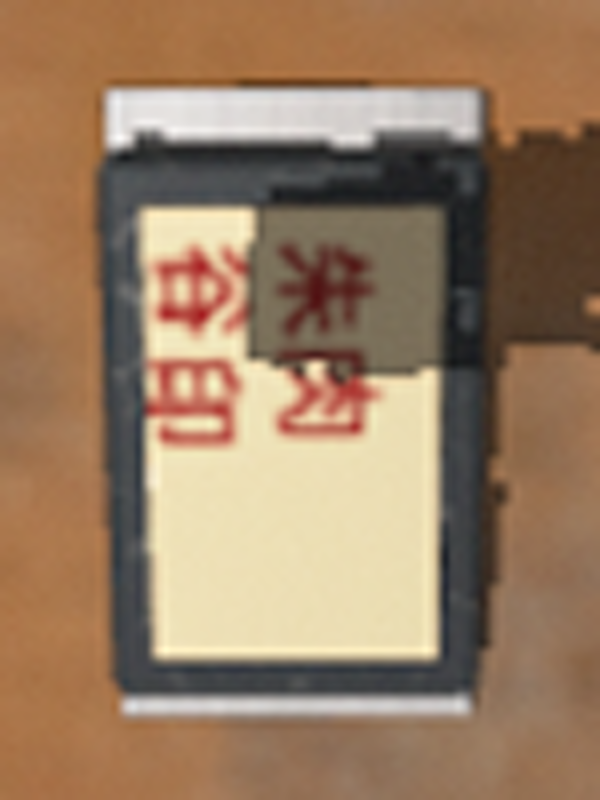

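```bash
python3 - <<'E'
from h import *
c=load('w1')
def g(x,y,z,s=8,ox=210,oy=120): return atz(c,(x+.5)/s-.5+ox,(y+.5)/s-.5+oy,z)
P=np.array([g(x,y,.004) for x,y in [(105,88),(487,88),(472,715),(122,715)]])
print(P.round(4),P.mean(0),np.linalg.norm(P-np.roll(P,1,0),axis=1))
T=np.array([g(x,y,.019) for x,y in [(103,165),(490,165),(478,685),(115,690)]])
print(T.round(4),T.mean(0),np.linalg.norm(T-np.roll(T,1,0),axis=1))
for A in(P,T):
  d=A[2]+A[3]-A[0]-A[1]; print(np.degrees(np.arctan2(d[1],d[0])))
plan([.522,.205,.10],4.5)
E
```

```text
[[0.4721 0.1728 0.004 ]
 [0.468  0.2305 0.004 ]
 [0.5694 0.2374 0.004 ]
 [0.5735 0.1797 0.004 ]] [0.52074536 0.20510068 0.004     ] [0.10166696 0.05787449 0.10161247 0.05787295]
[[0.4818 0.1745 0.019 ]
 [0.4778 0.2309 0.019 ]
 [0.5585 0.2365 0.019 ]
 [0.5635 0.1796 0.019 ]] [0.52040332 0.20534861 0.019     ] [0.08179229 0.05653683 0.08090689 0.05706803]
3.868012010637627
3.771023929737123
t 1.2 pos [0.5169 0.2124 0.152 ] F [ 0.71 -0.38  0.12] w 84.6
dp [-0.18  -0.304  2.08 ] ang [-0.029  0.005 -0.09 ]
```

```bash
python3 - <<'E'
from h import *
plan([.5235,.2053,.04],4.0)
E
```

```text
t 1.2 pos [0.5169 0.2124 0.152 ] F [ 0.71 -0.38  0.12] w 84.6
dp [-0.239 -0.29   4.48 ] ang [-0.029  0.005  0.01 ]
```

>>> jog_arm --dp '[[-0.2,-0.3,0],[-0.24,-0.3,1],[-0.24,-0.3,2.2],[-0.24,-0.3,3.3],[-0.24,-0.3,3.3]]' --angular '[[0,0,0],[0,0,0],[0,0,0],[0,0,0],[0,0,0]]' --claw '[85,85,85,85,85]'

```text
t: 1.7
eef_pos: [0.5172, 0.2125, 0.0665]
tool_rot: [-0.003, -0.041, 0.999, -0.001]
contact_force: [-0.5, -0.3, -0.3]
gripper_width: 1.0
```

```bash
python3 - <<'E'
from h import *
plan([.5235,.2053,.002],4.0)
E
```

```text
t 1.7 pos [0.5172 0.2125 0.0665] F [-0.49 -0.3  -0.26] w 85.4
dp [-0.244 -0.302  2.577] ang [-0.02  -0.078  0.148]
```

```bash
python3 - <<'E'
from h import *
snap('scene','s4')
for i in range(3):
  print(get_obs()['eef_pos'],get_obs()['joint_vel'].round(3))
  snap('wrist','w2')
plan([.5235,.2053,.002],4.0)
crop('s4',150,100,220,160,3.6,'s4c')
E
```

```text
[0.51885099 0.2127834  0.06855088] [ 0.004 -0.041  0.013 -0.04   0.     0.012  0.001]
[0.52031004 0.21301924 0.07000997] [ 0.006 -0.029  0.011 -0.023  0.003 -0.004  0.003]
[0.52125622 0.21302974 0.07088219] [ 0.007 -0.016  0.008 -0.01   0.002 -0.004 -0.   ]
t 1.9 pos [0.5217 0.2129 0.0713] F [0.74 0.45 0.03] w 84.5
dp [-0.04  -0.312  2.774] ang [0.015 0.025 0.12 ]
```

View pics/w2.png

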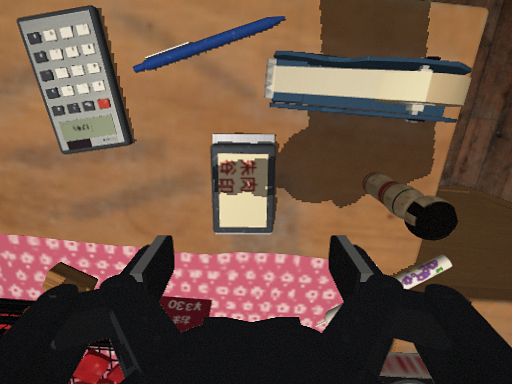

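View pics/s4c.png

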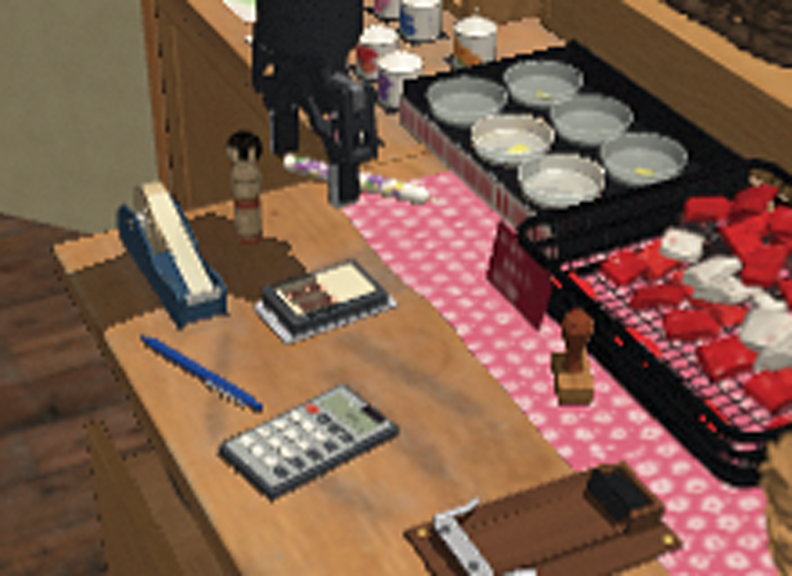

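```bash
python3 - <<'E'
from h import *
o,p,r=cur()
tips=[p+r.apply([0,s*.043,-.013]) for s in(-1,1)]
print(p,tips)
for n in('s4','w2'):
  c=load(n); q=proj(c,[p]+tips+[[.5206,.2051,.019]]); print(n,q, (q-[150,100])*3.6)
E
```

```text
[0.52174281 0.21288975 0.07134902] [array([0.52516608, 0.17000883, 0.0842915 ]), array([0.51826658, 0.25573154, 0.08440645])]
s4 [[238.82379664 162.67632613]
 [246.4610737  165.79537097]
 [231.35015629 151.93747579]
 [240.05134288 179.74340073]] [[319.76566789 225.63477408]
 [347.25986534 236.86333548]
 [292.86056265 186.97491286]
 [324.18483436 287.07624263]]
w2 [[251.3622481  214.64418205]
 [188.57226867 221.82500629]
 [314.18584739 221.9723404 ]
 [242.84478246 190.87707883]] [[364.90409314 412.71905538]
 [138.8601672  438.57002265]
 [591.0690506  439.10042544]
 [334.24121684 327.1574838 ]]
```

```bash
python3 - <<'E'
from h import *
o,p,r=cur()
for n,off,s in(('w2',[0,0],1),('s4',[150,100],3.6)):
  c=load(n)
  for z in(-.01,-.02,-.03,-.04):
    q=proj(c,[p+r.apply([x,-.043,z]) for x in(-.011,.011)]); print(n,z,((q-off)*s).round(0).tolist())
crop('w2',100,210,300,100,2.6,'w2c')
E
```

```text
w2 -0.01 [[191.0, 234.0], [188.0, 205.0]]
w2 -0.02 [[187.0, 241.0], [185.0, 211.0]]
w2 -0.03 [[184.0, 249.0], [181.0, 217.0]]
w2 -0.04 [[180.0, 257.0], [177.0, 223.0]]
s4 -0.01 [[360.0, 236.0], [335.0, 244.0]]
s4 -0.02 [[360.0, 225.0], [334.0, 233.0]]
s4 -0.03 [[360.0, 213.0], [334.0, 222.0]]
s4 -0.04 [[360.0, 202.0], [334.0, 210.0]]
```

View pics/w2c.png

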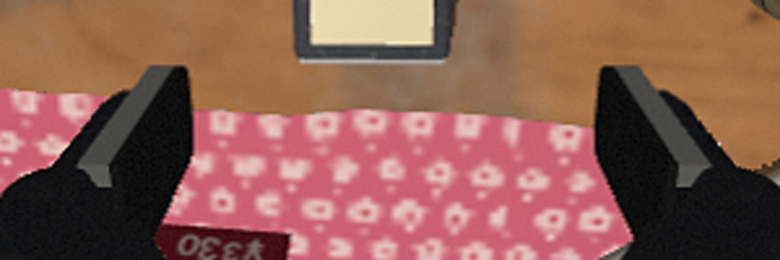

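>>> jog_arm --dp '[[-0.06,-0.2,0],[-0.06,-0.31,1],[-0.06,-0.31,2.0],[-0.06,-0.31,2.0],[-0.06,-0.31,2.0]]' --angular '[[0,0,0],[0,0,0],[0,0,0],[0,0,0],[0,0,0]]' --claw '[85,85,85,85,85]'

```text
t: 2.4
eef_pos: [0.5235, 0.2038, 0.0206]
tool_rot: [0.0, -0.039, 0.999, 0.0]
contact_force: [-0.2, 1.6, -0.3]
gripper_width: 0.995
```

```bash
python3 - <<'E'
from h import *
snap('top','t3')
snap('scene','s5')
snap('wrist','w3')
plan([.5235,.2053,.002],4.0)
crop('s5',180,100,120,110,6,'s5c')
o,p,r=cur()
c=load('s5')
for z in(-.01,-.02,-.03,-.04,-.05):
    q=proj(c,[p+r.apply([x,-.043,z]) for x in(-.011,.011)]); print(z,((q-[180,100])*6).round(0).tolist())
E
```

```text
t 2.55 pos [0.5242 0.2044 0.0214] F [-0.73  0.48 -0.01] w 85.0
dp [0.028 0.037 0.775] ang [0.012 0.028 0.106]
-0.01 [[434.0, 493.0], [392.0, 507.0]]
-0.02 [[434.0, 475.0], [392.0, 489.0]]
-0.03 [[433.0, 457.0], [392.0, 471.0]]
-0.04 [[433.0, 439.0], [391.0, 453.0]]
-0.05 [[433.0, 420.0], [391.0, 434.0]]
```

View pics/s5c.png

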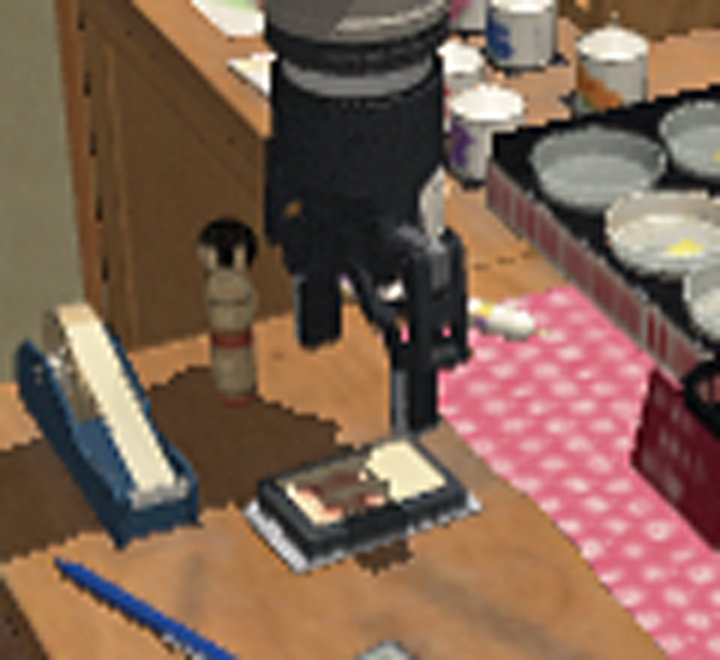

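View pics/w3.png

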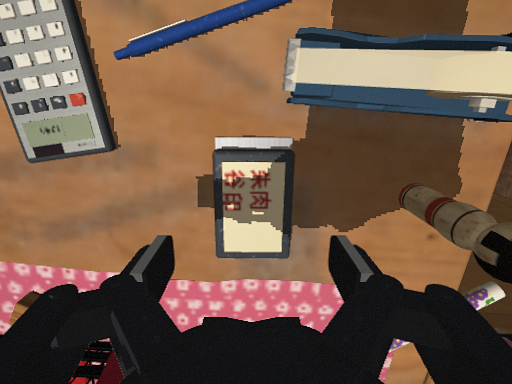

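>>> jog_arm --dp '[[0,0,0],[0,0,0],[0,0,0],[0,0,0],[0,0,0]]' --angular '[[0,0,0],[0,0,0],[0,0,0],[0,0,0],[0,0,0]]' --claw '[66,66,66,66,66]'

```text
t: 3.05
eef_pos: [0.523, 0.2039, 0.0198]
tool_rot: [-0.0, -0.04, 0.999, 0.0]
contact_force: [1.0, -0.6, 0.3]
gripper_width: 0.772
```

```bash
python3 - <<'E'
from h import *
snap('scene','s6')
snap('wrist','w4')
plan([.5235,.2053,.002],4.0)
crop('s6',180,100,120,110,6,'s6c')
o,p,r=cur()
c=load('s6');c2=load('w4')
for z in(-.0,-.01,-.02,-.03,-.04,-.05):
  for c,of,s in((load('s6'),[180,100],6),(load('w4'),[0,0],1)):
    q=proj(c,[p+r.apply([x,-.033,z]) for x in(-.011,.011)]); print(z,((q-of)*s).round(0).tolist())
E
```

```text
t 3.15 pos [0.523  0.2039 0.0198] F [-0.46  1.03  0.54] w 66.0
dp [-0.025  0.056  0.71 ] ang [-0.    -0.002  0.106]
-0.0 [[421.0, 504.0], [380.0, 518.0]]
-0.0 [[207.0, 227.0], [206.0, 200.0]]
-0.01 [[421.0, 487.0], [380.0, 501.0]]
-0.01 [[205.0, 234.0], [203.0, 204.0]]
-0.02 [[421.0, 469.0], [379.0, 483.0]]
-0.02 [[203.0, 240.0], [201.0, 210.0]]
-0.03 [[421.0, 451.0], [379.0, 464.0]]
-0.03 [[200.0, 248.0], [198.0, 216.0]]
-0.04 [[420.0, 432.0], [378.0, 446.0]]
-0.04 [[197.0, 256.0], [195.0, 222.0]]
-0.05 [[420.0, 414.0], [378.0, 428.0]]
-0.05 [[193.0, 265.0], [191.0, 230.0]]
```

View pics/s6c.png

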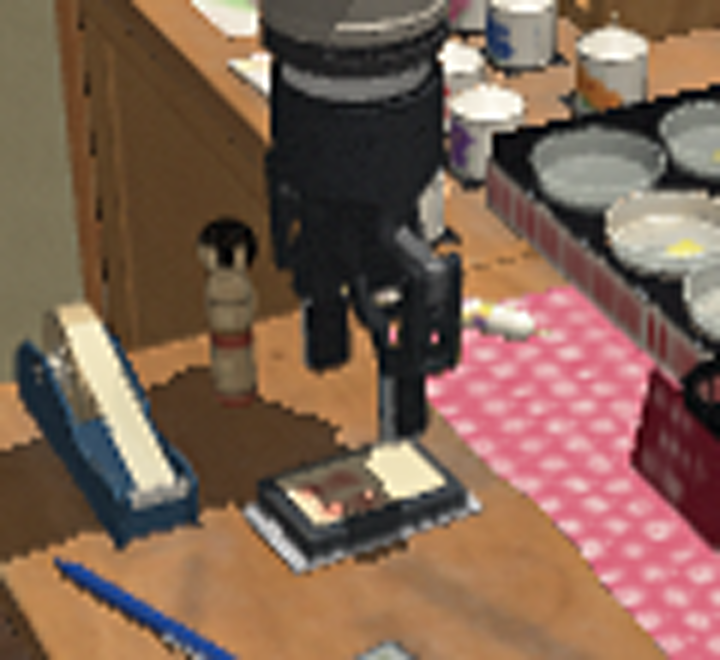

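View pics/w4.png

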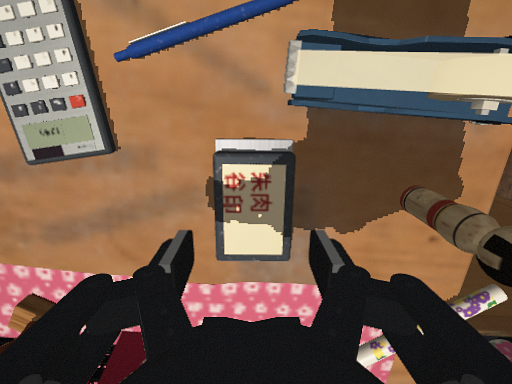

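>>> jog_arm --dp '[[0,0.06,0.2],[0,0.06,0.4],[0,0.06,0.5],[0,0.06,0.6],[0,0.06,0.6]]' --angular '[[0,0,0.1],[0,0,0.1],[0,0,0.1],[0,0,0.1],[0,0,0.1]]' --claw '[72,72,72,72,72]'

```text
t: 3.65
eef_pos: [0.5226, 0.2052, 0.0043]
tool_rot: [-0.0, -0.035, 0.999, -0.0]
contact_force: [0.1, 0.2, 0.8]
gripper_width: 0.841
```

```bash
python3 - <<'E'
from h import *
snap('scene','s7')
snap('top','t7')
plan([.5235,.2053,.002],4.0)
crop('s7',200,130,80,70,9,'s7c')
crop('t7',170,160,80,70,9,'t7c')
o,p,r=cur()
for z in(-.0,-.01,-.02,-.03,-.04,-.05):
  for c,of,s in((load('s7'),[200,130],9),(load('t7'),[170,160],9)):
    q=proj(c,[p+r.apply([x,-.036,z]) for x in(-.011,.011)]); print(z,((q-of)*s).round(0).tolist())
E
```

```text
t 3.75 pos [0.5229 0.2053 0.0047] F [ 0.   -0.55  0.59] w 72.0
dp [-0.023 -0.003  0.109] ang [-0.    -0.001  0.005]
-0.0 [[454.0, 529.0], [392.0, 550.0]]
-0.0 [[484.0, 276.0], [486.0, 346.0]]
-0.01 [[454.0, 503.0], [392.0, 523.0]]
-0.01 [[482.0, 270.0], [485.0, 341.0]]
-0.02 [[453.0, 476.0], [391.0, 497.0]]
-0.02 [[480.0, 264.0], [483.0, 335.0]]
-0.03 [[453.0, 450.0], [391.0, 470.0]]
-0.03 [[479.0, 258.0], [481.0, 329.0]]
-0.04 [[453.0, 423.0], [390.0, 443.0]]
-0.04 [[477.0, 251.0], [480.0, 324.0]]
-0.05 [[453.0, 395.0], [390.0, 416.0]]
-0.05 [[475.0, 245.0], [478.0, 318.0]]
```

View pics/s7c.png

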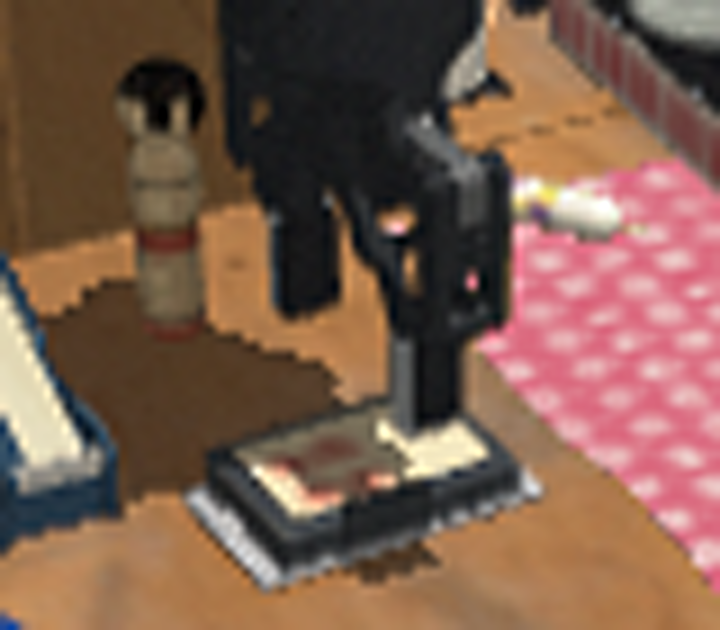

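View pics/t7c.png

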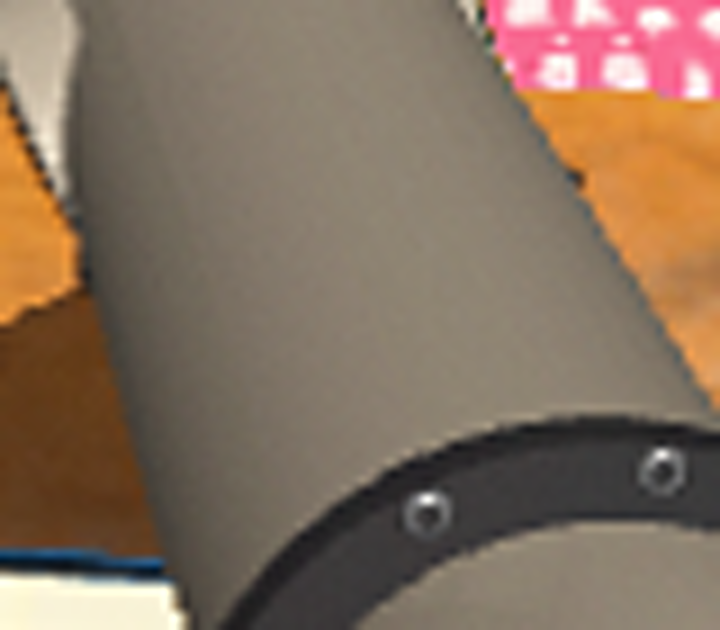

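>>> jog_arm --dp '[[0,0,0.2],[0,0,0.4],[0,0,0.6],[0,0,0.8],[0,0,0.8]]' --angular '[[0,0,0],[0,0,0],[0,0,0],[0,0,0],[0,0,0]]' --claw '[72,72,72,72,72]'

```text
t: 4.25
eef_pos: [0.5223, 0.2051, -0.0161]
tool_rot: [-0.001, -0.035, 0.999, -0.0]
contact_force: [0.1, 0.4, -0.4]
gripper_width: 0.84
```

```bash
python3 - <<'E'
from h import *
snap('scene','s8')
plan([.5235,.2053,.002],4.0)
crop('s8',200,130,80,70,9,'s8c')
E
```

```text
t 4.3 pos [ 0.5226  0.2052 -0.0157] F [-0.18 -0.05 -0.3 ] w 72.1
dp [-0.037  0.002 -0.709] ang [-0.004 -0.01   0.006]
```

View pics/s8c.png

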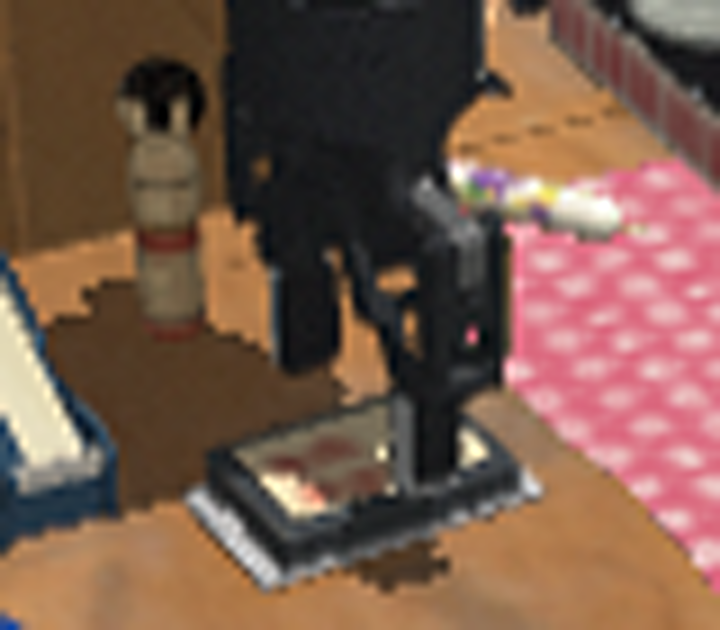

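>>> jog_arm --dp '[[0,0,0.2],[0,0,0.4],[0,0,0.56],[0,0,0.56],[0,0,0.56]]' --angular '[[0,0,0],[0,0,0],[0,0,0],[0,0,0],[0,0,0]]' --claw '[72,72,72,72,72]'

```text
t: 4.8
eef_pos: [0.5229, 0.2053, -0.0293]
tool_rot: [-0.0, -0.035, 0.999, -0.0]
contact_force: [1.2, -0.3, 0.2]
gripper_width: 0.84
```

```bash
python3 - <<'E'
from h import *
snap('scene','s9');snap('wrist','w9')
plan([.5235,.2053,.002],4.0)
crop('s9',200,130,80,70,9,'s9c')
E
```

```text
t 4.9 pos [ 0.5231  0.2054 -0.0291] F [ 0.37  0.04 -1.08] w 72.0
dp [-0.017 -0.006 -1.244] ang [0.001 0.003 0.006]
```

View pics/s9c.png

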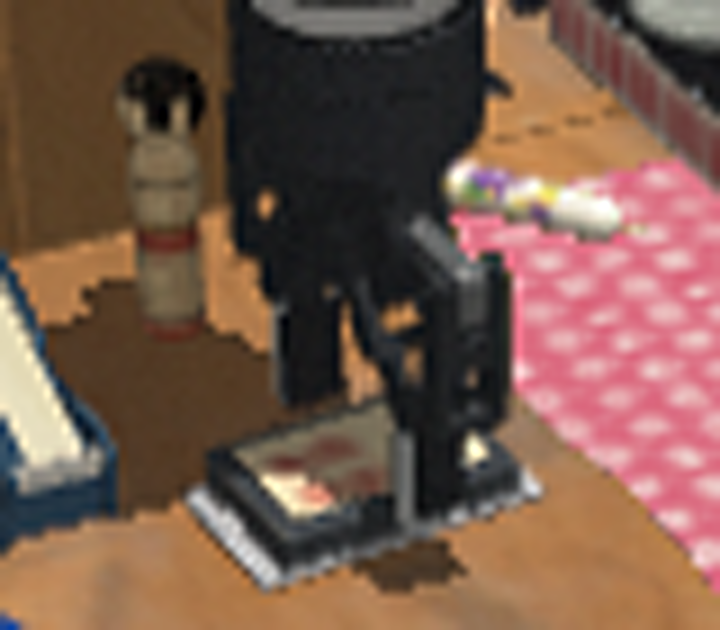

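View pics/w9.png

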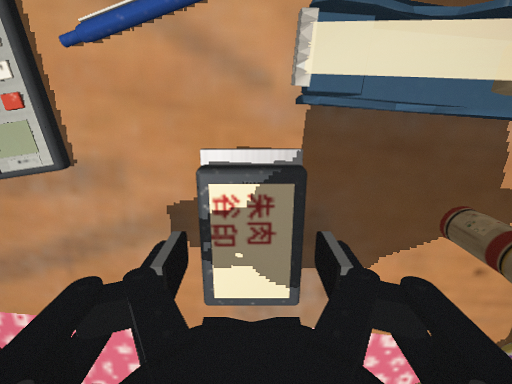

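>>> jog_arm --dp '[[0,0,0],[0,0,0],[0,0,0],[0,0,0],[0,0,0]]' --angular '[[0,0,0],[0,0,0],[0,0,0],[0,0,0],[0,0,0]]' --claw '[54,50,50,50,50]' --grip_force 45

```text
t: 5.4
eef_pos: [0.5232, 0.2056, -0.0286]
tool_rot: [0.0, -0.035, 0.999, 0.0]
contact_force: [-0.5, -0.5, 6.4]
gripper_width: 0.658
```

```bash
python3 - <<'E'
from h import *
snap('scene','s10');
plan([.5235,.2053,.0],4.0)
crop('s10',200,130,80,70,9,'s10c')
E
```

```text
t 5.45 pos [ 0.5232  0.2056 -0.0286] F [-1.81  0.37  5.86] w 56.4
dp [-0.014 -0.011 -1.144] ang [0.004 0.006 0.006]
```

View pics/s10c.png

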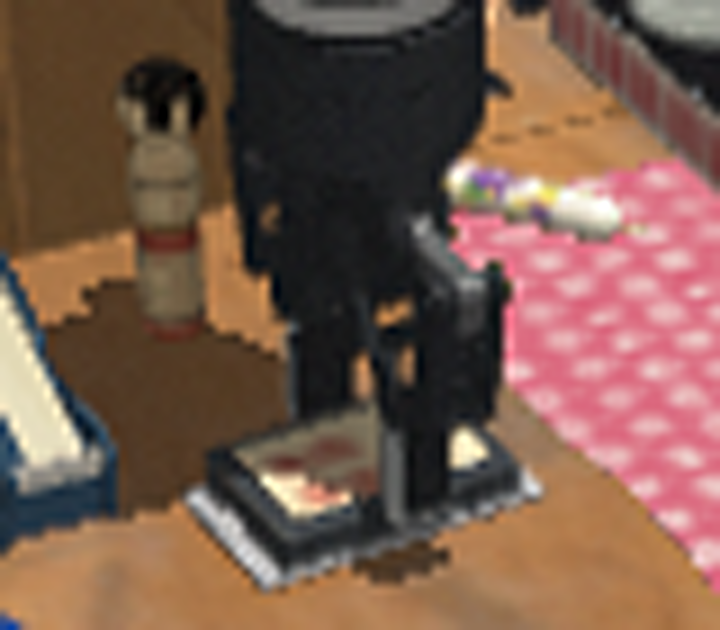

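>>> jog_arm --dp '[[0,0,-0.4],[0,0,-1.2],[0,0,-2.4],[0,0,-3.6],[0,0,-4.4]]' --angular '[[0,0,0],[0,0,0],[0,0,0],[0,0,0],[0,0,0]]' --claw '[50,50,50,50,50]'

```text
t: 5.95
eef_pos: [0.5236, 0.2056, 0.0833]
tool_rot: [0.001, -0.035, 0.999, 0.0]
contact_force: [-0.2, 0.0, -1.7]
gripper_width: 0.659
```

```bash
python3 - <<'E'
from h import *
snap('scene','s11');snap('wrist','w11')
plan([.537,-.1,.09],-.8)
crop('s11',180,90,100,90,7,'s11c')
E
```

```text
t 6.05 pos [0.525  0.2063 0.0841] F [ 0.77  0.18 -1.52] w 56.2
dp [  0.379 -12.255  -0.266] ang [0.03  0.061 0.963]
```

View pics/s11c.png

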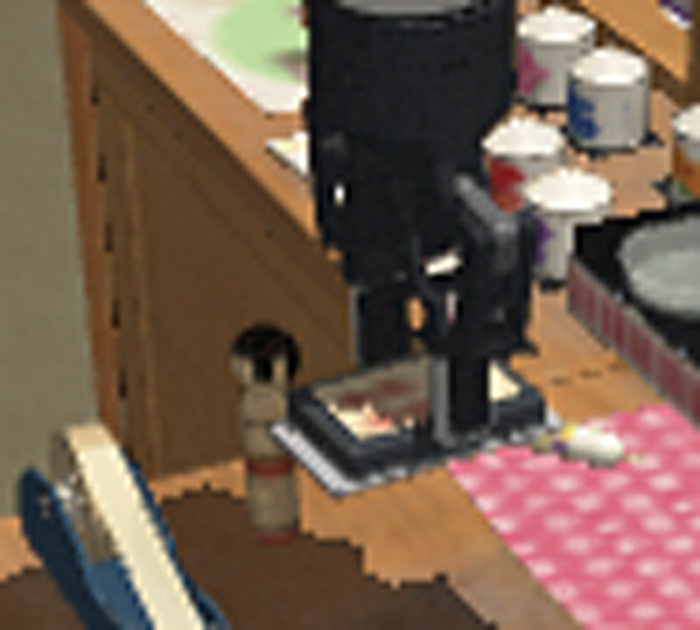

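View pics/w11.png

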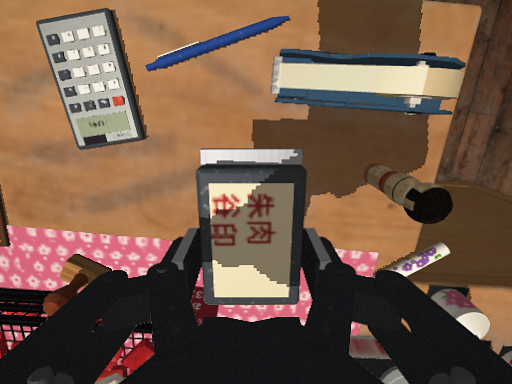

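>>> jog_arm --dp '[[0,-1,-0.2],[0,-2.8,-0.3],[0.1,-4.7,-0.3],[0.2,-6.6,-0.3],[0.2,-8.5,-0.3]]' --angular '[[0,0,0.2],[0,0,0.4],[0,0,0.6],[0,0,0.8],[0,0,0.95]]' --claw '[50,50,50,50,50]'

```text
t: 6.55
eef_pos: [0.5316, -0.0087, 0.0875]
tool_rot: [-0.001, 0.006, 1.0, -0.0]
contact_force: [0.7, 0.2, -0.6]
gripper_width: 0.658
```

>>> jog_arm --dp '[[0.1,-1.6,0],[0.1,-2.8,0],[0.1,-3.6,0],[0.1,-3.6,0],[0.1,-3.6,0]]' --angular '[[0,0,0],[0,0,0],[0,0,0],[0,0,0],[0,0,0]]' --claw '[50,50,50,50,50]'

```text
t: 7.05
eef_pos: [0.5285, -0.0967, 0.0875]
tool_rot: [-0.001, 0.007, 1.0, 0.0]
contact_force: [0.7, -0.1, -1.6]
gripper_width: 0.659
```

```bash
python3 - <<'E'
from h import *
snap('scene','s12');snap('wrist','w12');snap('top','t12')
plan([.537,-.1,.09],-.8)
E
```

```text
t 7.2 pos [ 0.5292 -0.0953  0.0879] F [-0.16  0.13 -1.92] w 56.4
dp [-0.316 -0.186 -0.083] ang [ 0.008 -0.007  0.042]
```

View pics/s12.png

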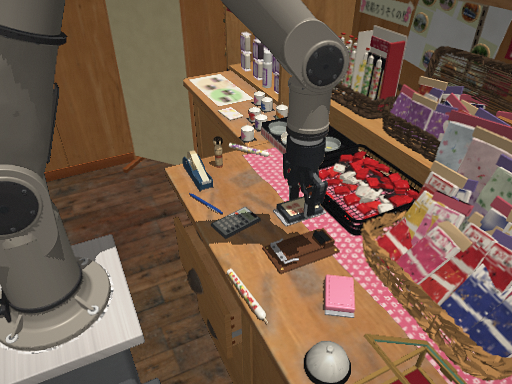

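View pics/w12.png

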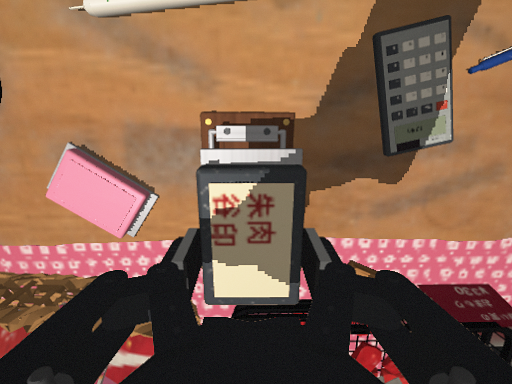

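```bash
python3 - <<'E'
from h import *
crop('w12',185,100,130,75,6,'w12c')
crop('s12',255,220,90,60,8,'s12c')
E
```

```text
(no output)
```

View pics/w12c.png

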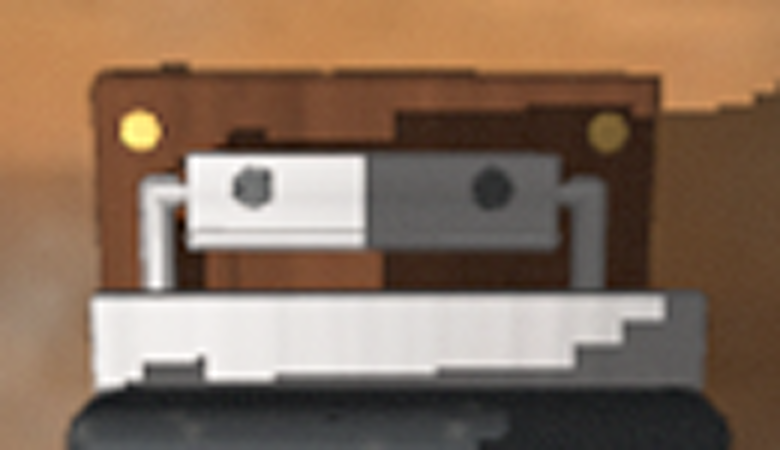

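View pics/s12c.png

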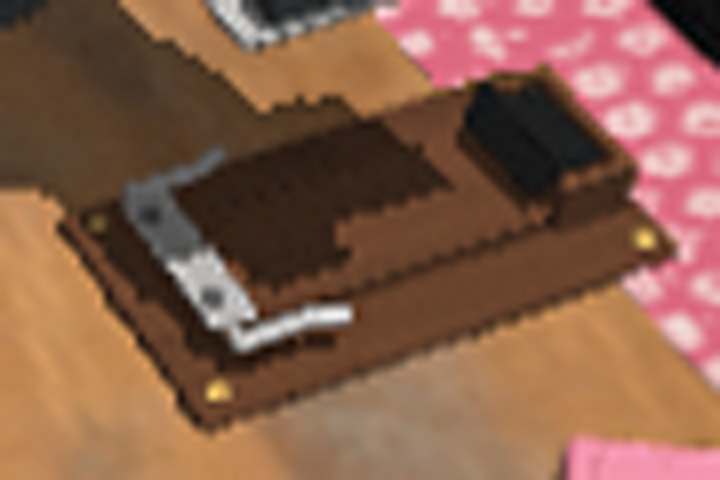

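```bash
python3 - <<'E'
from h import *
c=load('w12')
o,p,r=cur()
def g(x,y,z,s=6,ox=185,oy=100): return atz(c,(x+.5)/s-.5+ox,(y+.5)/s-.5+oy,z)
A,B=g(141,131,.006),g(609,132,.006); print('screws',A,B,(A+B)/2, np.linalg.norm(A-B), np.degrees(np.arctan2(*( (B-A)[:2][::1])))) 
ex=.537+.0
for z in(.0205,.0235,.0265):
  L,M=g(188,248,z+.001),g(560,248,z+.001); print('z',z,'lip',L,M,'w',np.linalg.norm(L-M))
  a,b=g(158,270,z),g(590,270,z); print(' rods',a,b,np.linalg.norm(a-b),(a+b)/2, 'inner',np.linalg.norm(g(172,270,z)-g(577,270,z)))
# pad plate front edge in tool frame
zp=p[2]+.0287+.004
a,b=g(93,293,zp),g(706,293,zp); print('plate',a,b,np.linalg.norm(a-b),'tool',r.inv().apply((a+b)/2-p))
for dz in(.0255,.0270,.0287,.030): 
  a,b=g(93,293,p[2]+dz+.004),g(706,293,p[2]+dz+.004); print(dz,np.linalg.norm(a-b),r.inv().apply((a+b)/2-p))
print(p)
E
```

```text
screws [ 0.46650877 -0.13663721  0.006     ] [ 0.46748972 -0.06185099  0.006     ] [ 0.46699925 -0.0992441   0.006     ] 0.07479265347491594 0.7514844403869444
z 0.0205 lip [ 0.48333913 -0.12799726  0.0215    ] [ 0.48397258 -0.07090377  0.0215    ] w 0.05709701066385021
 rods [ 0.4867739  -0.13293432  0.0205    ] [ 0.48751609 -0.06609987  0.0205    ] 0.06683856389675642 [ 0.48714499 -0.0995171   0.0205    ] inner 0.06265981982487147
z 0.0235 lip [ 0.48299319 -0.12760457  0.0245    ] [ 0.48361896 -0.07120326  0.0245    ] w 0.05640478480013756
 rods [ 0.48638788 -0.13248359  0.0235    ] [ 0.48712111 -0.06645617  0.0235    ] 0.06603149610655877 [ 0.48675449 -0.09946988  0.0235    ] inner 0.061903209877381356
z 0.0265 lip [ 0.48264726 -0.12721188  0.0275    ] [ 0.48326534 -0.07150275  0.0275    ] w 0.05571255893642494
 rods [ 0.48600186 -0.13203287  0.0265    ] [ 0.48672612 -0.06681246  0.0265    ] 0.06522442831636119 [ 0.48636399 -0.09942266  0.0265    ] inner 0.061146599929891236
plate [ 0.47594172 -0.12403552  0.12063063] [ 0.47657094 -0.06717462  0.12063063] 0.056864389972374 tool [ 0.05291258 -0.00085275 -0.03267004]
0.0255 0.05809124591926156 [ 0.05244794 -0.00085007 -0.0294703 ]
0.027 0.05751615719415802 [ 0.05266574 -0.00085133 -0.03097018]
0.0287 0.056864389972374 [ 0.05291258 -0.00085275 -0.03267004]
0.03 0.05636597974395092 [ 0.05310134 -0.00085383 -0.03396993]
[ 0.52915625 -0.09527661  0.08793063]
```

```bash
python3 - <<'E'
from h import *
crop('top0',295,160,50,65,11,'t1d')
c=load('s12')
def g(x,y,z,s=8,ox=255,oy=220): return atz(c,(x+.5)/s-.5+ox,(y+.5)/s-.5+oy,z)
for z in (.0225,.0255,.0285): print('lip edge near/far top', g(258,318,z),g(168,192,z))
for z in (.0175,.0205,.0235): print('nose low', g(540,200,z), g(465,125,z))
E
```

```text
lip edge near/far top [ 0.48072543 -0.12936272  0.0225    ] [ 0.4827189  -0.07410935  0.0225    ]
lip edge near/far top [ 0.47912263 -0.13187726  0.0255    ] [ 0.4811068  -0.07688156  0.0255    ]
lip edge near/far top [ 0.47751982 -0.13439181  0.0285    ] [ 0.4794947  -0.07965377  0.0285    ]
nose low [ 0.5801298  -0.12045676  0.0175    ] [ 0.5783363  -0.08349285  0.0175    ]
nose low [ 0.57807938 -0.12299312  0.0205    ] [ 0.57629418 -0.08620026  0.0205    ]
nose low [ 0.57602895 -0.12552949  0.0235    ] [ 0.57425205 -0.08890767  0.0235    ]
```

View pics/t1d.png

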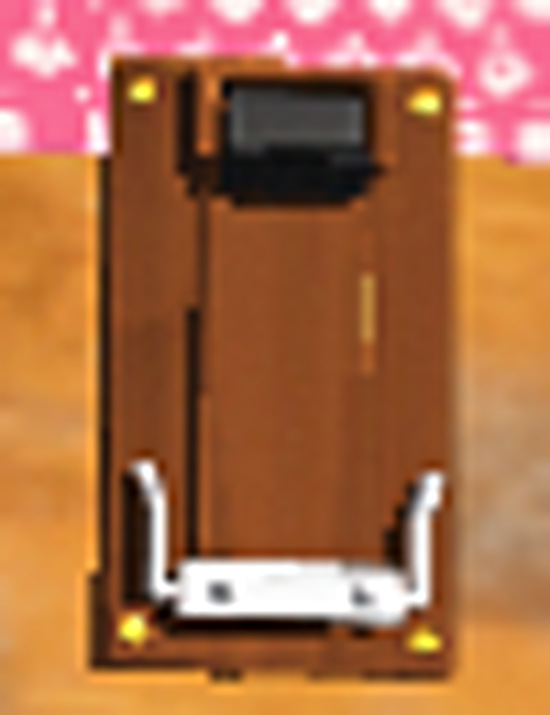

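```bash
python3 - <<'E'
from h import *
c=load('top0')
def g(x,y,z,s=11,ox=295,oy=160): return atz(c,(x+.5)/s-.5+ox,(y+.5)/s-.5+oy,z)
for h in(0,.003): print(g(290,565,.0225+h),g(290,205,.0175+h))
print('screws',g(142,92,.006),g(425,101,.006),g(134,629,.006),g(424,639,.006))
o,p,r=cur();print(p,r.as_matrix().round(3))
E
```

```text
[ 0.48346531 -0.09863882  0.0225    ] [ 0.57654909 -0.10032328  0.0175    ]
[ 0.48303794 -0.09807332  0.0255    ] [ 0.57587028 -0.09975576  0.0205    ]
screws [ 0.60791492 -0.06430898  0.006     ] [ 0.60766986 -0.13800611  0.006     ] [ 0.46860874 -0.06195789  0.006     ] [ 0.46770005 -0.13585714  0.006     ]
[ 0.52915625 -0.09527661  0.08793063] [[-1.     0.01  -0.001]
 [ 0.01   1.     0.001]
 [ 0.001  0.001 -1.   ]]
```

```bash
cat >> h.py <<'E'
S0=np.array([.530,-.1001,0]); YAW=-.8
BT=np.array([.0529,-.0007,-.0287])
def st2w(v): return S0+R.from_euler('z',YAW,degrees=True).apply(v)
def planB(xs,zw,pitch,ys=0.):
    B=st2w([xs,ys,0]); B[2]=zw
    plan(B-Rt(YAW,pitch).apply(BT),YAW,pitch)
def whereB():
    o,p,r=cur(); B=p+r.apply(BT); 
    b=R.from_euler('z',-YAW,degrees=True).apply(B-S0); xa=r.apply([-1,0,0])
    print('t',round(o['t'],2),'B st mm',(b*1000).round(1),'pitch',np.degrees(np.arcsin(xa[2])).round(2),'yaw',np.degrees(np.arctan2(xa[1],xa[0])).round(2),'F',o['contact_force'].round(2),'M',o['torque'].round(2),'w',round(o['gripper_width']*85.4,1))
E
python3 - <<'E'
from h import *
whereB()
planB(-.043,.06,14)
E
```

```text
t 7.2 B st mm [-53.8   3.9 116.7] pitch -0.03 yaw -0.59 F [-0.16  0.13 -1.92] M [-0.01 -0.01 -0.01] w 56.4
t 7.2 pos [ 0.5292 -0.0953  0.0879] F [-0.16  0.13 -1.92] w 56.4
dp [-0.648 -0.168  1.719] ang [ 0.013 -2.807  0.041]
```

>>> jog_arm --dp '[[-0.2,-0.1,0],[-0.3,-0.17,0.4],[-0.5,-0.17,0.8],[-0.65,-0.17,1.3],[-0.65,-0.17,1.7]]' --angular '[[0,-0.6,0],[0,-1.2,0],[0,-1.8,0.04],[0,-2.4,0.04],[0,-2.8,0.04]]' --claw '[50,50,50,50,50]'

```text
t: 7.7
eef_pos: [0.5453, -0.0999, 0.0453]
tool_rot: [0.123, 0.007, 0.992, -0.0]
contact_force: [-0.5, -0.4, -1.7]
gripper_width: 0.662
```

```bash
python3 - <<'E'
from h import *
snap('scene','s13');snap('wrist','w13');whereB()
crop('s13',250,180,100,100,6,'s13c')
planB(-.043,.03,14)
E
```

```text
t 7.8 B st mm [-45.5  -0.4  59.3] pitch 13.75 yaw -0.85 F [-0.54  0.06 -2.76] M [-0.02  0.35 -0.03] w 56.2
t 7.8 pos [ 0.5427 -0.1     0.044 ] F [-0.54  0.06 -2.76] w 56.2
dp [0.176 0.014 1.154] ang [ 0.013 -0.05  -0.009]
```

View pics/s13c.png

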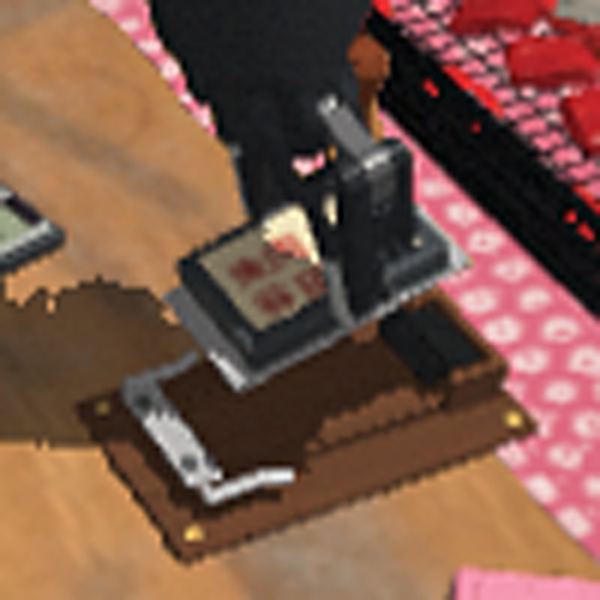

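View pics/w13.png

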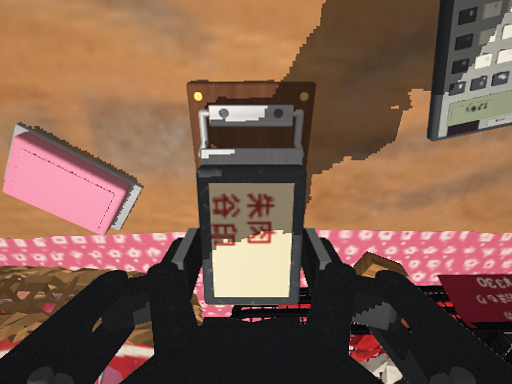

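>>> jog_arm --dp '[[0.1,0.01,0.3],[0.15,0.01,0.6],[0.16,0.01,0.9],[0.16,0.01,1.1],[0.16,0.01,1.1]]' --angular '[[0,-0.05,0],[0,-0.05,0],[0,-0.05,0],[0,-0.05,0],[0,-0.05,0]]' --claw '[50,50,50,50,50]'

```text
t: 8.3
eef_pos: [0.5482, -0.101, 0.0173]
tool_rot: [0.123, 0.008, 0.992, -0.001]
contact_force: [-0.4, -0.3, -1.7]
gripper_width: 0.661
```

```bash
python3 - <<'E'
from h import *
whereB();snap('wrist','w14');snap('scene','s14');snap('scene','s14b');whereB()
crop('s14b',250,190,90,80,8,'s14c');crop('w14',180,60,140,110,5.5,'w14c')
planB(-.043,.022,14)
E
```

```text
t 8.3 B st mm [-40.2  -1.3  32.2] pitch 14.18 yaw -0.91 F [-0.39 -0.27 -1.69] M [0.   0.31 0.02] w 56.4
t 8.45 B st mm [-39.9  -1.5  33. ] pitch 14.26 yaw -0.93 F [-0.29  0.43 -2.11] M [0.02 0.34 0.03] w 56.4
t 8.45 pos [ 0.5484 -0.1013  0.0183] F [-0.29  0.43 -2.11] w 56.4
dp [0.234 0.063 0.407] ang [-0.002  0.052 -0.026]
```

View pics/s14c.png

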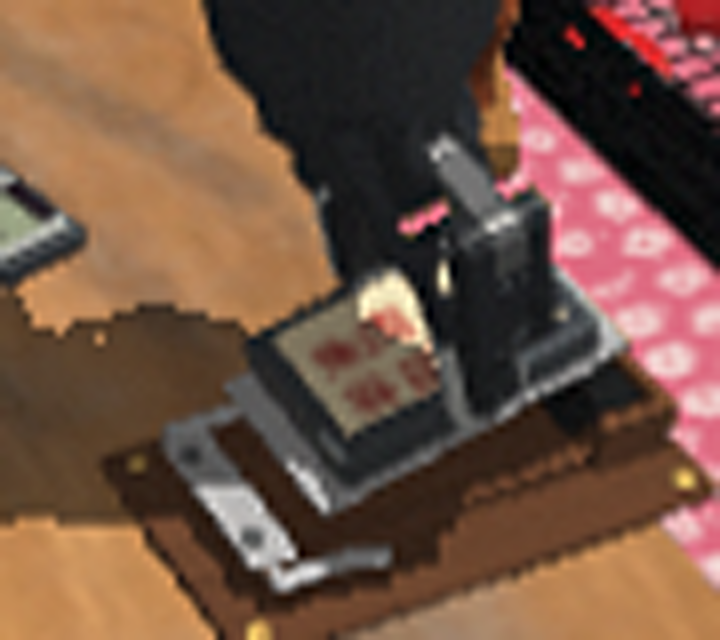

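View pics/w14c.png

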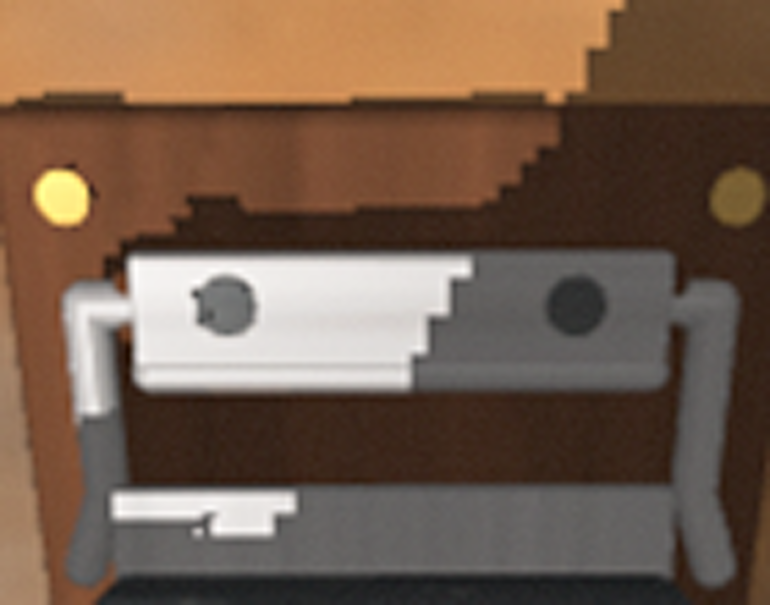

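>>> jog_arm --dp '[[0.1,0.05,0.1],[0.2,0.05,0.2],[0.22,0.05,0.3],[0.22,0.05,0.4],[0.22,0.05,0.4]]' --angular '[[0,0.04,0],[0,0.04,0],[0,0.04,0],[0,0.04,0],[0,0.04,0]]' --claw '[50,50,50,50,50]'

```text
t: 8.95
eef_pos: [0.5452, -0.0998, 0.0067]
tool_rot: [0.122, 0.008, 0.992, -0.001]
contact_force: [-1.0, 0.6, -1.6]
gripper_width: 0.661
```

```bash
python3 - <<'E'
from h import *
whereB();snap('wrist','w15');whereB()
planB(-.043,.016,14)
E
```

```text
t 8.95 B st mm [-43.1  -0.1  21.7] pitch 14.02 yaw -0.93 F [-0.95  0.56 -1.61] M [-0.01  0.33 -0.04] w 56.5
t 9.0 B st mm [-43.   -0.1  21.9] pitch 14.04 yaw -0.93 F [-0.44  0.05 -1.75] M [0.02 0.29 0.  ] w 55.8
t 9.0 pos [ 0.5453 -0.0999  0.0069] F [-0.44  0.05 -1.75] w 55.8
dp [0.059 0.01  0.23 ] ang [-0.     0.007 -0.024]
```

>>> jog_arm --dp '[[0.01,0,0.04],[0.02,0,0.08],[0.03,0,0.12],[0.04,0,0.155],[0.04,0,0.155]]' --angular '[[0,0,0],[0,0,0],[0,0,0],[0,0,0],[0,0,0]]' --claw '[50,50,50,50,50]'

```text
t: 9.5
eef_pos: [0.5452, -0.0998, 0.003]
tool_rot: [0.122, 0.008, 0.992, -0.001]
contact_force: [-0.6, 0.2, -1.7]
gripper_width: 0.661
```

```bash
python3 - <<'E'
from h import *
whereB();snap('scene','s16');whereB()
crop('s16',250,190,90,80,8,'s16c')
E
```

```text
t 9.5 B st mm [-43.1  -0.1  18. ] pitch 14.04 yaw -0.92 F [-0.64  0.16 -1.71] M [-0.    0.33  0.02] w 56.5
t 9.55 B st mm [-43.   -0.1  18. ] pitch 14.04 yaw -0.93 F [-0.46 -0.35 -1.15] M [-0.01  0.35  0.05] w 56.3
```

View pics/s16c.png

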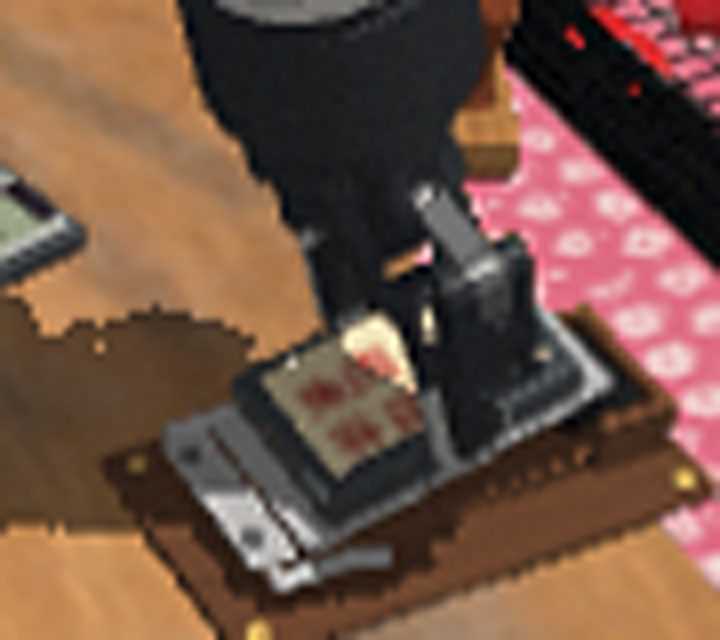

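>>> jog_arm --dp '[[0.005,0,0.02],[0.01,0,0.04],[0.015,0,0.06],[0.02,0,0.08],[0.02,0,0.08]]' --angular '[[0,0,0],[0,0,0],[0,0,0],[0,0,0],[0,0,0]]' --claw '[50,50,50,50,50]'

```text
t: 10.05
eef_pos: [0.5453, -0.0998, 0.0009]
tool_rot: [0.122, 0.008, 0.992, -0.001]
contact_force: [0.4, -0.6, -1.2]
gripper_width: 0.662
```

```bash
python3 -c "
from h import *
whereB()"
```

```text
t 10.05 B st mm [-43.   -0.1  16. ] pitch 14.04 yaw -0.92 F [ 0.38 -0.55 -1.21] M [-0.01  0.29  0.04] w 56.6
```

>>> jog_arm --dp '[[0.005,0,0.02],[0.01,0,0.04],[0.015,0,0.06],[0.02,0,0.08],[0.02,0,0.08]]' --angular '[[0,0,0],[0,0,0],[0,0,0],[0,0,0],[0,0,0]]' --claw '[50,50,50,50,50]'

```text
t: 10.55
eef_pos: [0.5453, -0.0998, -0.0011]
tool_rot: [0.122, 0.008, 0.992, -0.001]
contact_force: [-0.1, 0.5, -1.5]
gripper_width: 0.661
```

```bash
python3 -c "
from h import *
whereB()"
```

```text
t 10.55 B st mm [-43.   -0.1  13.9] pitch 14.04 yaw -0.92 F [-0.09  0.46 -1.47] M [-0.06  0.33 -0.05] w 56.4
```

>>> jog_arm --dp '[[0.004,0,0.015],[0.008,0,0.03],[0.012,0,0.045],[0.016,0,0.06],[0.016,0,0.06]]' --angular '[[0,0,0],[0,0,0],[0,0,0],[0,0,0],[0,0,0]]' --claw '[50,50,50,50,50]'

```text
t: 11.05
eef_pos: [0.5453, -0.0998, -0.0026]
tool_rot: [0.122, 0.008, 0.992, -0.001]
contact_force: [-0.6, -0.3, -1.8]
gripper_width: 0.661
```

```bash
python3 -c "
from h import *
whereB();snap('scene','s17');crop('s17',250,190,90,80,8,'s17c');snap('wrist','w17');crop('w17',180,60,140,110,5.5,'w17c')"
```

```text
t 11.05 B st mm [-43.   -0.1  12.4] pitch 14.05 yaw -0.93 F [-0.59 -0.3  -1.77] M [-0.02  0.31 -0.02] w 56.4
```

View pics/s17c.png

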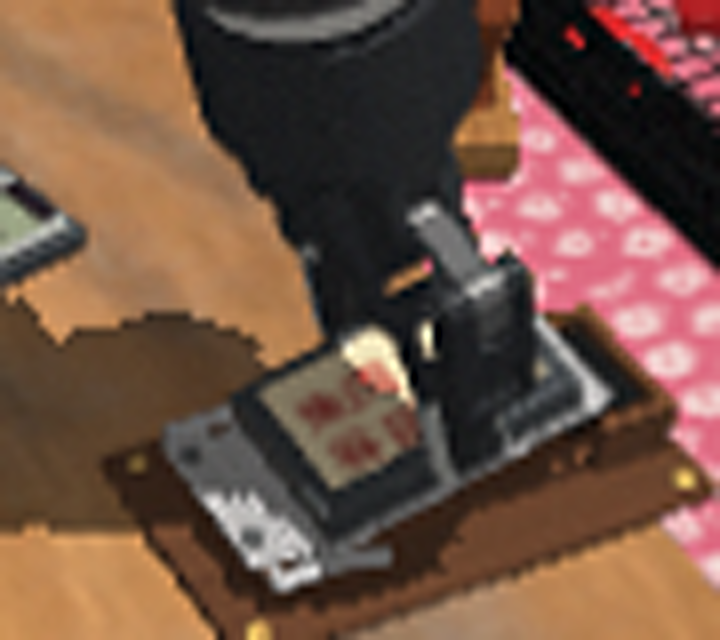

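View pics/w17c.png

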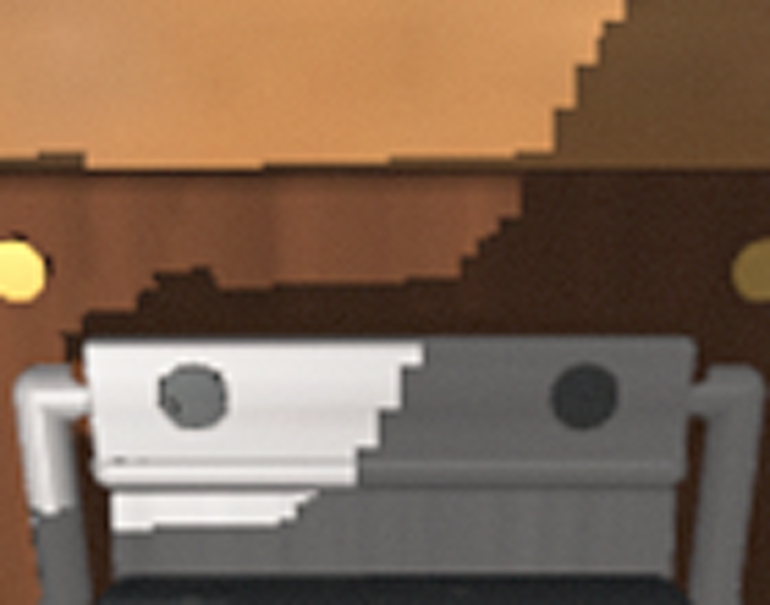

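>>> jog_arm --dp '[[0.002,0,0.01],[0.004,0,0.02],[0.008,0,0.03],[0.01,0,0.04],[0.01,0,0.04]]' --angular '[[0,0,0],[0,0,0],[0,0,0],[0,0,0],[0,0,0]]' --claw '[50,50,50,50,50]'

```text
t: 11.65
eef_pos: [0.5456, -0.0999, -0.0035]
tool_rot: [0.123, 0.008, 0.992, -0.001]
contact_force: [0.8, 0.1, 1.7]
gripper_width: 0.658
```

```bash
python3 -c "
from h import *
whereB()"
```

```text
t 11.65 B st mm [-42.7  -0.1  11.5] pitch 14.08 yaw -0.93 F [0.77 0.1  1.73] M [0.04 0.25 0.03] w 56.2
```

```bash
python3 -c "
from h import *
planB(-.0465,.0122,13.5);planB(-.050,.0122,12)"
```

```text
t 11.65 pos [ 0.5456 -0.0999 -0.0035] F [0.77 0.1  1.73] w 56.2
dp [ 0.153  0.009 -0.042] ang [-0.001  0.116 -0.025]
t 11.65 pos [ 0.5456 -0.0999 -0.0035] F [0.77 0.1  1.73] w 56.2
dp [ 0.32   0.009 -0.022] ang [-0.001  0.416 -0.025]
```

>>> jog_arm --dp '[[0.02,0,-0.03],[0.08,0,-0.04],[0.15,0,-0.04],[0.22,0,-0.035],[0.3,0,-0.025]]' --angular '[[0,0,0],[0,0.05,0],[0,0.12,0],[0,0.25,0],[0,0.4,0]]' --claw '[50,50,50,50,50]'

```text
t: 12.15
eef_pos: [0.5377, -0.0997, -0.0049]
tool_rot: [0.104, 0.008, 0.994, -0.001]
contact_force: [2.1, 0.4, -1.5]
gripper_width: 0.659
```

```bash
python3 -c "
from h import *
whereB();snap('scene','s18');crop('s18',250,190,90,80,8,'s18c');snap('wrist','w18');whereB();crop('w18',180,60,140,110,5.5,'w18c')"
```

```text
t 12.15 B st mm [-50.   -0.1  12.2] pitch 12.0 yaw -0.92 F [ 2.12  0.43 -1.51] M [ 0.01 -0.32  0.01] w 56.3
t 12.25 B st mm [-49.5  -0.   12.2] pitch 12.04 yaw -0.91 F [-0.75  0.4  -0.92] M [0.04 0.26 0.  ] w 56.3
```

View pics/s18c.png

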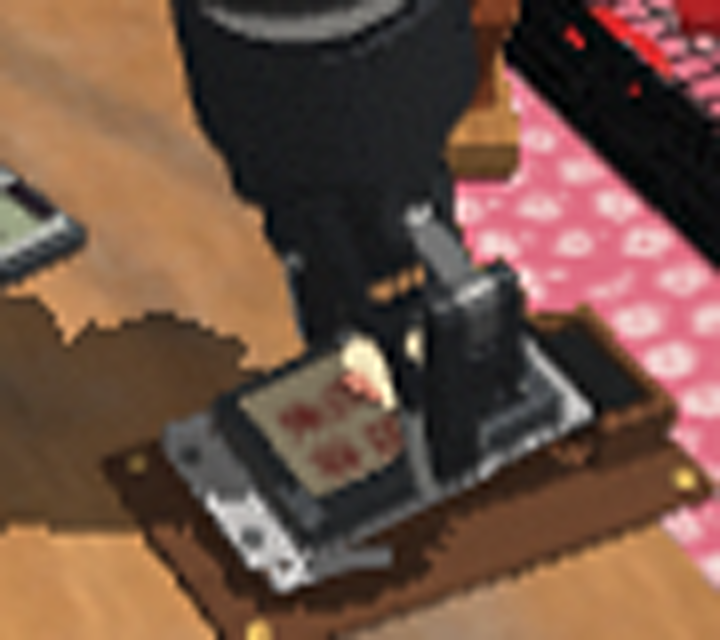

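View pics/w18c.png

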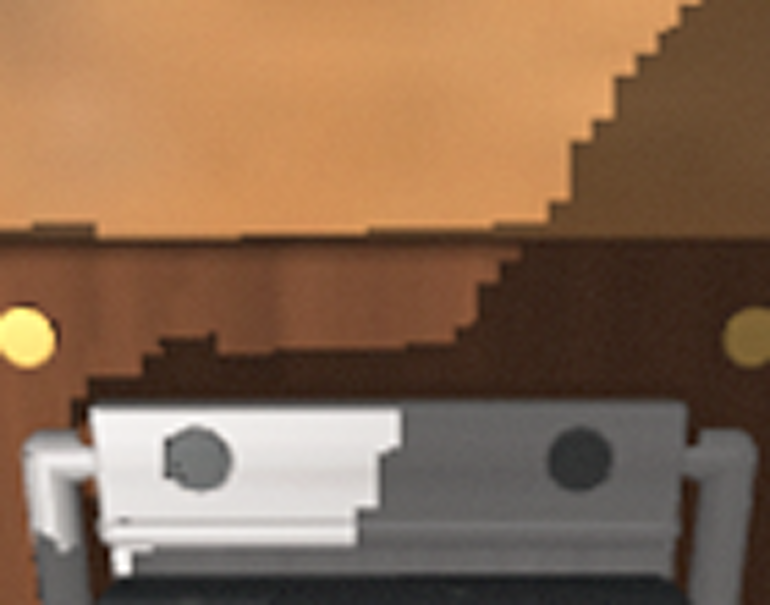

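```bash
python3 -c "
from h import *
planB(-.0505,.0121,10);planB(-.0505,.0120,7)"
```

```text
t 12.25 pos [ 0.5382 -0.0996 -0.0048] F [-0.75  0.4  -0.92] w 56.3
dp [0.082 0.005 0.071] ang [ 0.     0.407 -0.022]
t 12.25 pos [ 0.5382 -0.0996 -0.0048] F [-0.75  0.4  -0.92] w 56.3
dp [0.149 0.005 0.182] ang [ 1.000e-03  1.007e+00 -2.200e-02]
```

>>> jog_arm --dp '[[0.04,0,0.03],[0.08,0,0.07],[0.1,0,0.11],[0.13,0,0.15],[0.15,0,0.18]]' --angular '[[0,0.2,0],[0,0.4,0],[0,0.6,0],[0,0.8,0],[0,1.0,0]]' --claw '[50,50,50,50,50]'

```text
t: 12.75
eef_pos: [0.5358, -0.0997, -0.0099]
tool_rot: [0.061, 0.008, 0.998, -0.0]
contact_force: [2.6, 0.4, 0.2]
gripper_width: 0.66
```

```bash
python3 -c "
from h import *
whereB();snap('scene','s19');crop('s19',250,190,90,80,8,'s19c');whereB()"
```

```text
t 12.75 B st mm [-50.2  -0.1  12.1] pitch 7.02 yaw -0.92 F [2.59 0.38 0.24] M [ 0.1  -0.43 -0.06] w 56.4
t 12.8 B st mm [-50.2   0.   12. ] pitch 6.96 yaw -0.9 F [ 1.4   0.52 -1.61] M [ 0.02  0.08 -0.07] w 56.5
```

View pics/s19c.png

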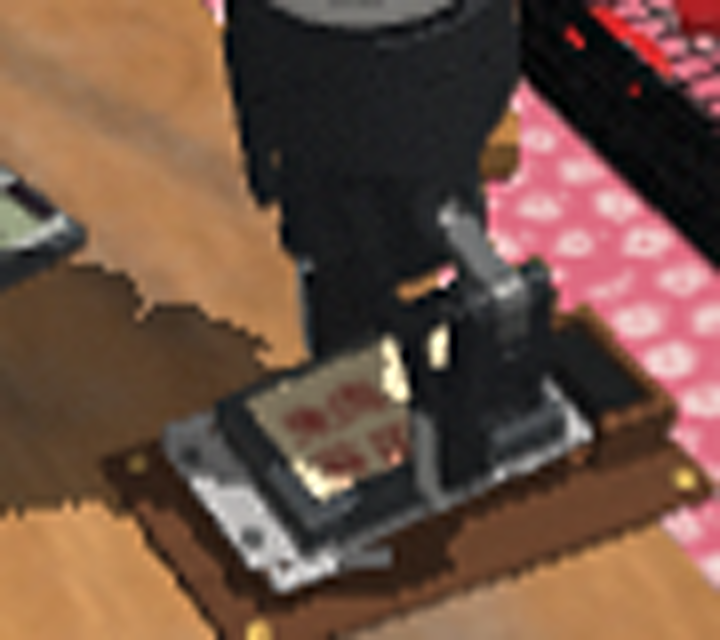

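>>> jog_arm --dp '[[0,0,0.02],[0,0,0.02],[0,0,0.02],[0,0,0.02],[0,0,0.02]]' --angular '[[0,0.1,0],[0,0.1,0],[0,0.1,0],[0,0.1,0],[0,0.1,0]]' --claw '[58,62,68,74,74]'

```text
t: 13.3
eef_pos: [0.5348, -0.0997, -0.0106]
tool_rot: [0.057, 0.008, 0.998, -0.0]
contact_force: [0.1, -0.2, -0.8]
gripper_width: 0.869
```

```bash
python3 -c "
from h import *
whereB();snap('scene','s20');crop('s20',250,190,90,80,8,'s20c');snap('wrist','w20');crop('w20',170,60,180,150,4.4,'w20c');whereB()"
```

```text
t 13.3 B st mm [-51.   -0.1  11.9] pitch 6.52 yaw -0.93 F [ 0.1  -0.22 -0.75] M [-0.01  0.09  0.03] w 74.2
t 13.4 B st mm [-50.9  -0.1  12. ] pitch 6.54 yaw -0.93 F [ 0.88 -0.19 -0.51] M [ 0.03  0.13 -0.03] w 73.9
```

View pics/s20c.png

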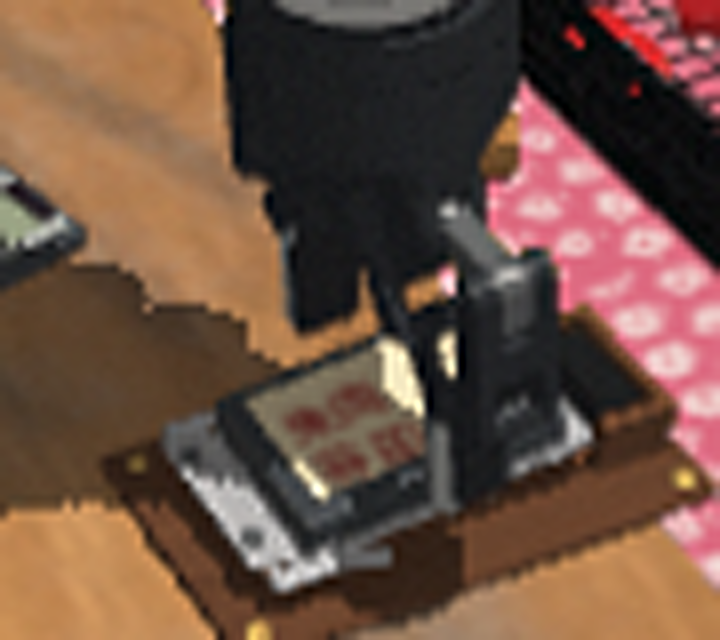

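View pics/w20.png

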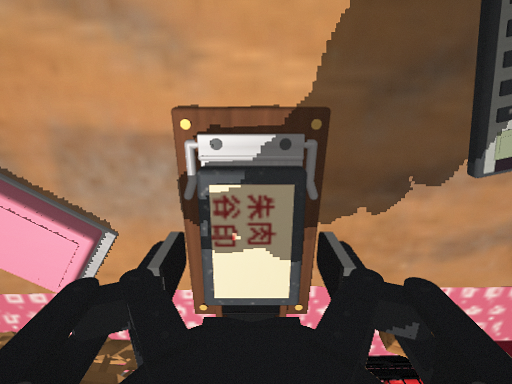

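>>> jog_arm --dp '[[0,0,-0.3],[0,0,-1.0],[0,0,-2.0],[0,0,-3.0],[0,0,-3.6]]' --angular '[[0,0,0],[0,0,0],[0,0.4,0],[0,0.8,0],[0,1.3,0]]' --claw '[74,74,74,74,40]'

```text
t: 13.9
eef_pos: [0.5252, -0.0999, 0.0814]
tool_rot: [0.001, 0.008, 1.0, 0.0]
contact_force: [-0.1, -1.5, 0.9]
gripper_width: 0.716
```

```bash
python3 - <<'E'
from h import *
snap('scene','s21');crop('s21',250,200,90,70,8,'s21c');snap('wrist','w21')
P=st2w([.034,0,0]); P[2]=.05
plan(P,YAW,0)
E
```

```text
t 14.0 pos [ 0.5279 -0.0996  0.0816] F [-0.37 -0.07 -0.87] w 45.8
dp [-1.435 -0.016  1.273] ang [ 0.002  0.073 -0.019]
```

View pics/s21c.png

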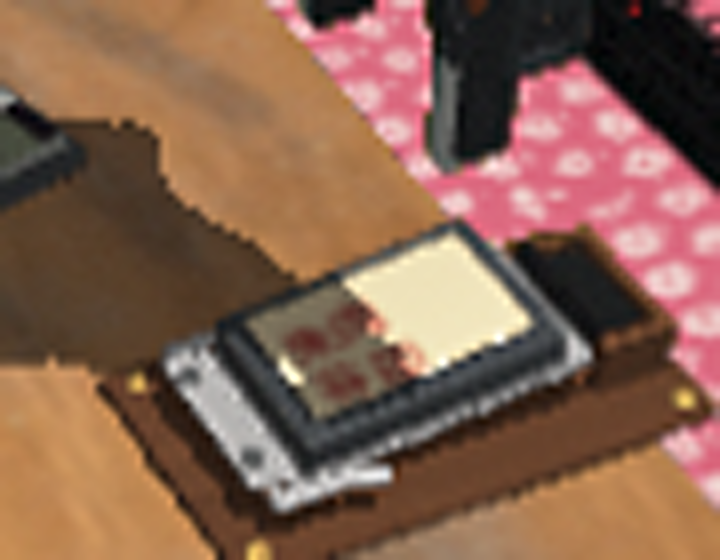

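View pics/w21.png

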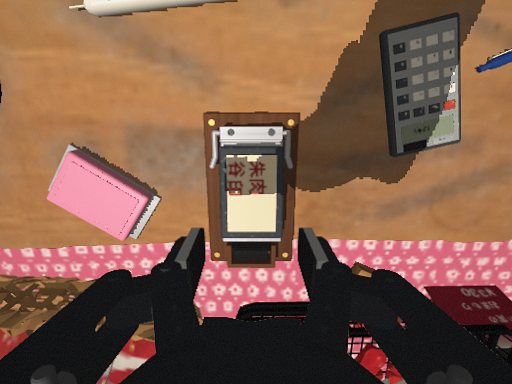

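>>> jog_arm --dp '[[-0.4,0,0],[-0.8,0,0.3],[-1.28,0,0.6],[-1.28,0,0.9],[-1.28,0,0.9]]' --angular '[[0,0.05,0],[0,0.05,0],[0,0.05,0],[0,0.05,0],[0,0.05,0]]' --claw '[20,20,20,20,20]'

```text
t: 14.5
eef_pos: [0.5555, -0.0999, 0.0541]
tool_rot: [-0.004, 0.008, 1.0, 0.0]
contact_force: [0.1, 0.2, -0.1]
gripper_width: 0.235
```

```bash
python3 - <<'E'
from h import *
snap('scene','s22');crop('s22',250,180,90,90,7,'s22c');snap('wrist','w22')
P=st2w([.030,0,0]); P[2]=.02
plan(P,YAW,0)
o,p,r=cur()
c=load('s22')
for z in(-.02,-.03,-.04): print(z,((proj(c,[p+r.apply([x,-.010,z]) for x in(-.011,.011)])-[250,180])*7).round(0).tolist())
E
```

```text
t 14.6 pos [ 0.556  -0.1002  0.0555] F [ 0.09  0.65 -0.26] w 19.7
dp [-0.169 -0.012  1.419] ang [ 0.005 -0.064 -0.027]
-0.02 [[469.0, 312.0], [410.0, 331.0]]
-0.03 [[472.0, 288.0], [413.0, 307.0]]
-0.04 [[475.0, 264.0], [416.0, 283.0]]
```

View pics/s22c.png

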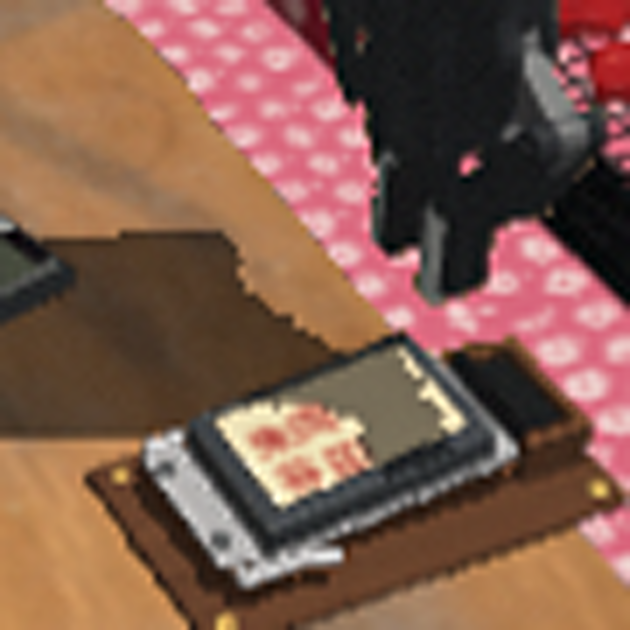

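View pics/w22.png

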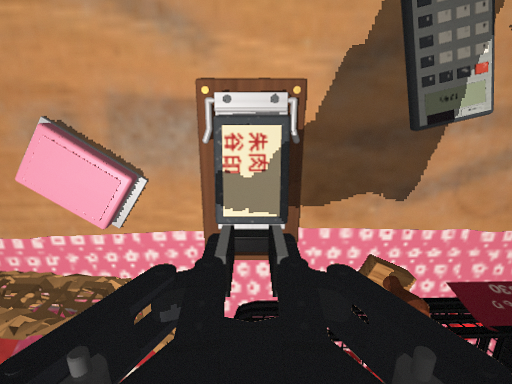

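>>> jog_arm --dp '[[-0.1,0,0.3],[-0.16,0,0.6],[-0.16,0,0.9],[-0.16,0,1.2],[-0.16,0,1.4]]' --angular '[[0,-0.06,0],[0,-0.06,0],[0,-0.06,0],[0,-0.06,0],[0,-0.06,0]]' --claw '[20,20,20,20,20]'

```text
t: 15.1
eef_pos: [0.5603, -0.1, 0.0204]
tool_rot: [0.0, 0.008, 1.0, 0.0]
contact_force: [0.3, -0.2, 0.5]
gripper_width: 0.239
```

```bash
python3 - <<'E'
from h import *
snap('scene','s23');crop('s23',250,180,90,90,7,'s23c')
P=st2w([.030,0,0]); P[2]=.01
plan(P,YAW,0)
E
```

```text
t 15.15 pos [ 0.5599 -0.1     0.0199] F [-0.09  0.2  -0.25] w 20.1
dp [-0.003 -0.021  0.397] ang [ 0.006 -0.002 -0.023]
```

View pics/s23c.png

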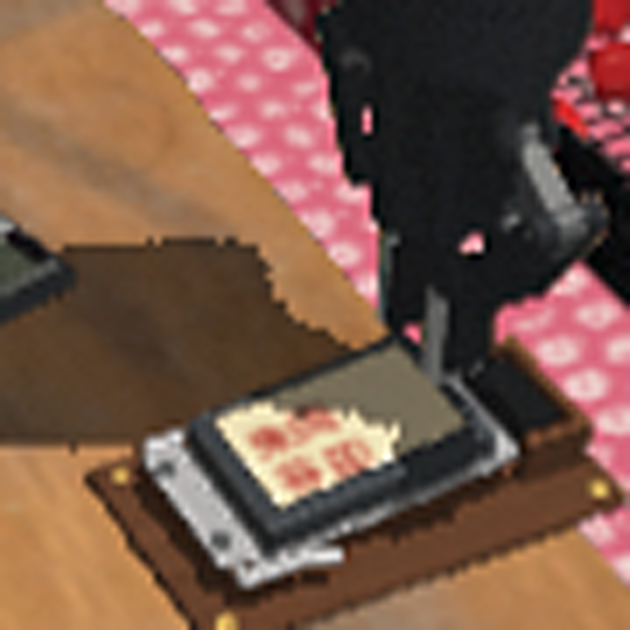

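```bash
python3 - <<'E'
from h import *
o,p,r=cur(); c=load('s23')
f=lambda P:((proj(c,P)-[250,180])*7).round(0).tolist()
print('tip',f([p+r.apply([x,-.010,-.031]) for x in(-.011,.011)]),p[2])
# tin top far edge corners, tilt 6
Rp=R.from_euler('z',YAW,degrees=True)*R.from_euler('y',-6,degrees=True)
B=st2w([-.0505,0,.0118]); B[2]=.0118
print('tin far',f([B+Rp.apply([.093,y,.019]) for y in(.029,0,-.029)]),'tin near',f([B+Rp.apply([.008,y,.019]) for y in(.029,-.029)]))
crop('s23',290,215,40,35,18,'s23d')
E
```

```text
tip [[472.0, 366.0], [415.0, 386.0]] 0.019935166548342098
tin far [[405.0, 321.0], [452.0, 373.0], [500.0, 427.0]] tin near [[183.0, 415.0], [270.0, 528.0]]
```

View pics/s23d.png

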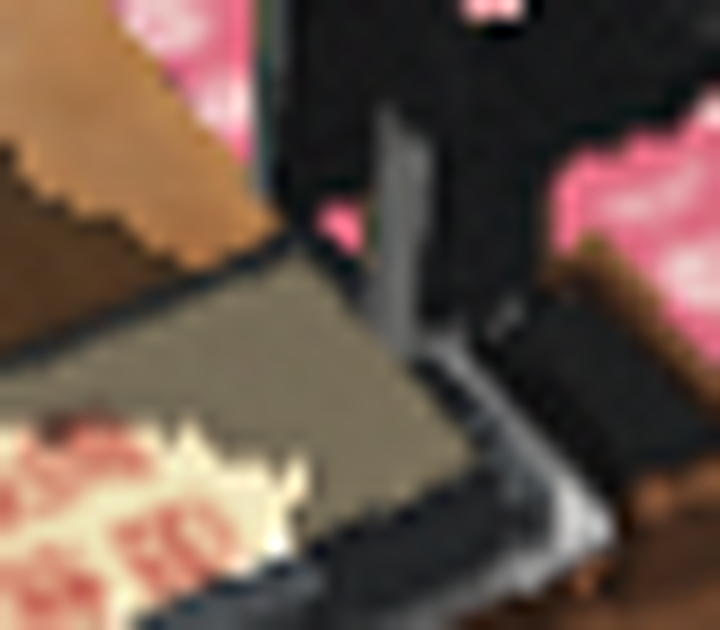

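>>> jog_arm --dp '[[0.16,0,0],[0.16,0,0.1],[0.16,0,0.2],[0.16,0,0.3],[0.16,0,0.3]]' --angular '[[0,0,0],[0,0,0],[0,0,0],[0,0,0],[0,0,0]]' --claw '[20,20,20,20,20]'

```text
t: 15.65
eef_pos: [0.5567, -0.1, 0.0136]
tool_rot: [0.001, 0.008, 1.0, 0.0]
contact_force: [-0.2, 0.9, -0.1]
gripper_width: 0.238
```

```bash
python3 - <<'E'
from h import *
snap('wrist','w24')
o,p,r=cur();print(o['t'],p,o['contact_force'])
crop('w24',150,60,200,200,3,'w24c')
E
```

```text
15.7 [ 0.556831   -0.10001216  0.01379057] [ 0.02017303 -0.09280156  0.04974822]
```

View pics/w24c.png

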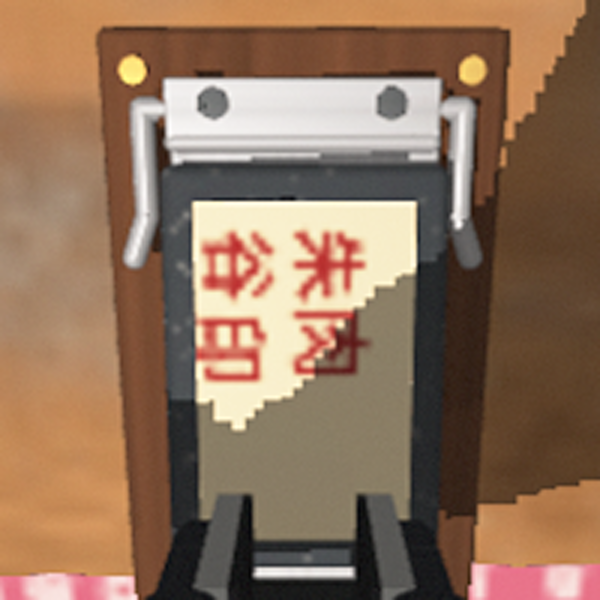

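>>> jog_arm --dp '[[0,0,0.04],[0,0,0.08],[0,0,0.12],[0,0,0.16],[0,0,0.2]]' --angular '[[0,0,0],[0,0,0],[0,0,0],[0,0,0],[0,0,0]]' --claw '[20,20,20,20,20]'

```text
t: 16.2
eef_pos: [0.5569, -0.1, 0.0088]
tool_rot: [0.001, 0.008, 1.0, 0.0]
contact_force: [-0.2, 0.8, -0.5]
gripper_width: 0.232
```

>>> jog_arm --dp '[[0,0,0.02],[0,0,0.04],[0,0,0.06],[0,0,0.06],[0,0,0.06]]' --angular '[[0,0,0],[0,0,0],[0,0,0],[0,0,0],[0,0,0]]' --claw '[20,20,20,20,20]'

```text
t: 16.7
eef_pos: [0.5569, -0.1, 0.0074]
tool_rot: [0.001, 0.008, 1.0, 0.0]
contact_force: [-0.0, 0.4, -0.5]
gripper_width: 0.234
```

>>> jog_arm --dp '[[0,0,0.02],[0,0,0.04],[0,0,0.06],[0,0,0.08],[0,0,0.08]]' --angular '[[0,0,0],[0,0,0],[0,0,0],[0,0,0],[0,0,0]]' --claw '[20,20,20,20,20]'

```text
t: 17.2
eef_pos: [0.5568, -0.1, 0.0053]
tool_rot: [0.001, 0.008, 1.0, 0.0]
contact_force: [0.4, 0.2, -0.4]
gripper_width: 0.236
```

>>> jog_arm --dp '[[0,0,0.02],[0,0,0.04],[0,0,0.06],[0,0,0.06],[0,0,0.06]]' --angular '[[0,0,0],[0,0,0],[0,0,0],[0,0,0],[0,0,0]]' --claw '[20,20,20,20,20]'

```text
t: 17.7
eef_pos: [0.5569, -0.1, 0.0039]
tool_rot: [0.001, 0.008, 1.0, 0.0]
contact_force: [-0.1, -0.2, 0.1]
gripper_width: 0.239
```

```bash
python3 - <<'E'
from h import *
snap('scene','s25');crop('s25',270,190,60,55,12,'s25c')
E
```

```text
(no output)
```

View pics/s25c.png

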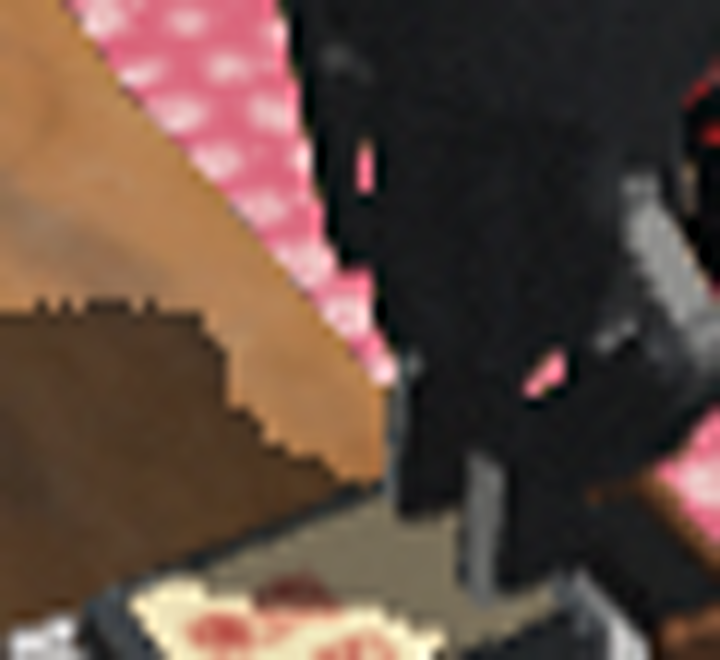

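Nearly at the tin top; continuing in 1–1.5 mm steps.

>>> jog_arm --dp '[[0,0,0.02],[0,0,0.04],[0,0,0.06],[0,0,0.06],[0,0,0.06]]' --angular '[[0,0,0],[0,0,0],[0,0,0],[0,0,0],[0,0,0]]' --claw '[20,20,20,20,20]'

```text
t: 18.25
eef_pos: [0.5571, -0.1001, 0.0026]
tool_rot: [0.001, 0.008, 1.0, 0.0]
contact_force: [-0.7, 1.0, 4.9]
gripper_width: 0.236
```

>>> jog_arm --dp '[[0,0,0.02],[0,0,0.04],[0,0,0.06],[0,0,0.06],[0,0,0.06]]' --angular '[[0,0,0],[0,0,0],[0,0,0],[0,0,0],[0,0,0]]' --claw '[20,20,20,20,20]'

```text
t: 18.75
eef_pos: [0.5574, -0.1001, 0.0015]
tool_rot: [0.001, 0.008, 1.0, 0.0]
contact_force: [-1.2, 0.3, 7.4]
gripper_width: 0.234
```

>>> jog_arm --dp '[[0,0,0.02],[0,0,0.04],[0,0,0.06],[0,0,0.06],[0,0,0.06]]' --angular '[[0,0,0],[0,0,0],[0,0,0],[0,0,0],[0,0,0]]' --claw '[20,20,20,20,20]'

```text
t: 19.25
eef_pos: [0.5577, -0.1001, 0.0002]
tool_rot: [0.002, 0.008, 1.0, 0.0]
contact_force: [-1.7, 0.2, 9.6]
gripper_width: 0.234
```

>>> jog_arm --dp '[[0,0,0.02],[0,0,0.04],[0,0,0.06],[0,0,0.06],[0,0,0.06]]' --angular '[[0,0,0],[0,0,0],[0,0,0],[0,0,0],[0,0,0]]' --claw '[20,20,20,20,20]'

```text
t: 19.75
eef_pos: [0.5576, -0.1, -0.0019]
tool_rot: [0.001, 0.008, 1.0, 0.0]
contact_force: [2.2, 0.9, 3.9]
gripper_width: 0.236
```

>>> jog_arm --dp '[[0,0,0.02],[0,0,0.04],[0,0,0.05],[0,0,0.05],[0,0,0.05]]' --angular '[[0,0,0],[0,0,0],[0,0,0],[0,0,0],[0,0,0]]' --claw '[20,20,20,20,20]'

```text
t: 20.25
eef_pos: [0.5553, -0.0999, -0.0041]
tool_rot: [-0.001, 0.008, 1.0, 0.0]
contact_force: [0.5, -0.3, 0.4]
gripper_width: 0.231
```

```bash
python3 - <<'E'
from h import *
snap('scene','s26');crop('s26',250,200,90,70,8,'s26c');snap('wrist','w26');crop('w26',150,60,200,200,3,'w26c')
o,p,r=cur();print(o['t'],p,o['contact_force'])
E
```

```text
20.35 [ 0.55587315 -0.09998691 -0.00382059] [-0.21620428  0.82348839 -0.32908174]
```

View pics/s26c.png

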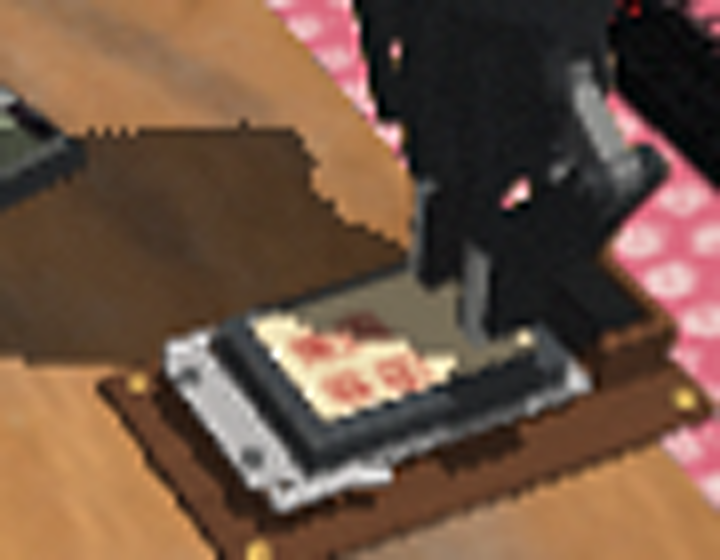

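View pics/w26c.png

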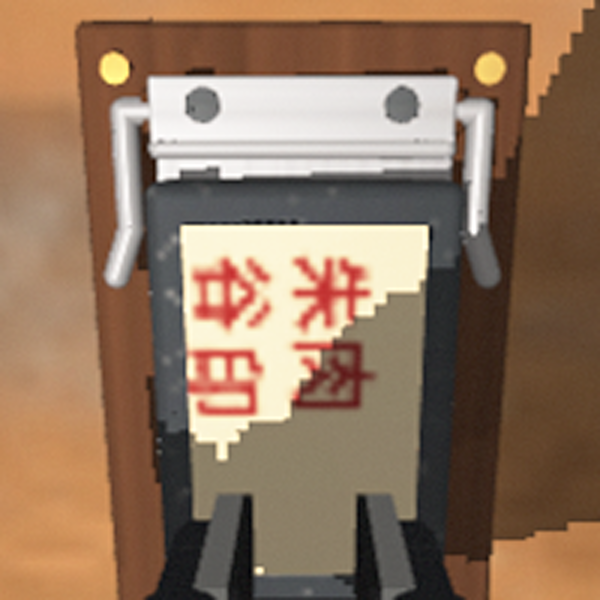

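>>> jog_arm --dp '[[0,0,0.02],[0,0,0.04],[0,0,0.06],[0,0,0.06],[0,0,0.06]]' --angular '[[0,0,0],[0,0,0],[0,0,0],[0,0,0],[0,0,0]]' --claw '[20,20,20,20,20]'

```text
t: 20.85
eef_pos: [0.5569, -0.1, -0.0049]
tool_rot: [0.001, 0.008, 1.0, 0.0]
contact_force: [0.7, -0.2, -0.1]
gripper_width: 0.232
```

>>> jog_arm --dp '[[0,0,0.02],[0,0,0.04],[0,0,0.04],[0,0,0.04],[0,0,0.04]]' --angular '[[0,0,0],[0,0,0],[0,0,0],[0,0,0],[0,0,0]]' --claw '[20,20,20,20,20]'

```text
t: 21.35
eef_pos: [0.5569, -0.1, -0.0058]
tool_rot: [0.001, 0.008, 1.0, 0.0]
contact_force: [-0.4, -0.0, 0.2]
gripper_width: 0.235
```

>>> jog_arm --dp '[[0,0,0.02],[0,0,0.04],[0,0,0.04],[0,0,0.04],[0,0,0.04]]' --angular '[[0,0,0],[0,0,0],[0,0,0],[0,0,0],[0,0,0]]' --claw '[20,20,20,20,20]'

```text
t: 21.85
eef_pos: [0.557, -0.1, -0.0062]
tool_rot: [0.001, 0.008, 1.0, 0.0]
contact_force: [-3.1, -0.0, 7.0]
gripper_width: 0.232
```

>>> jog_arm --dp '[[0,0,-0.3],[0,0,-1],[0,0,-2],[0,0,-3],[0,0,-4]]' --angular '[[0,0,0],[0,0,0],[0,0,0],[0,0,0],[0,0,0]]' --claw '[20,20,20,20,20]'

```text
t: 22.35
eef_pos: [0.5566, -0.1001, 0.0944]
tool_rot: [0.001, 0.008, 1.0, 0.0]
contact_force: [0.5, 0.4, 0.0]
gripper_width: 0.235
```

```bash
python3 - <<'E'
from h import *
snap('scene','s27');crop('s27',250,200,90,70,8,'s27c');snap('wrist','w27');crop('w27',180,60,150,180,3.3,'w27c')
o,p,r=cur();print(o['t'],p,o['contact_force'])
E
```

```text
22.45 [ 0.55933797 -0.10050287  0.09686649] [ 0.91491633  0.50477782 -0.23153227]
```

View pics/s27c.png

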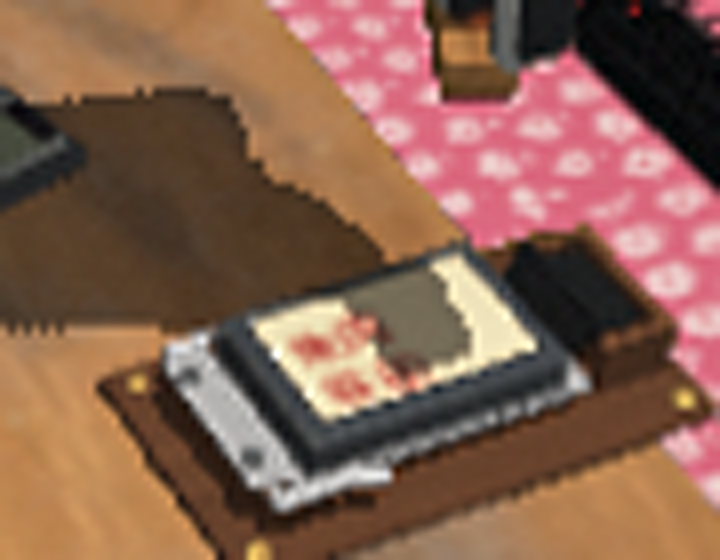

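View pics/w27c.png

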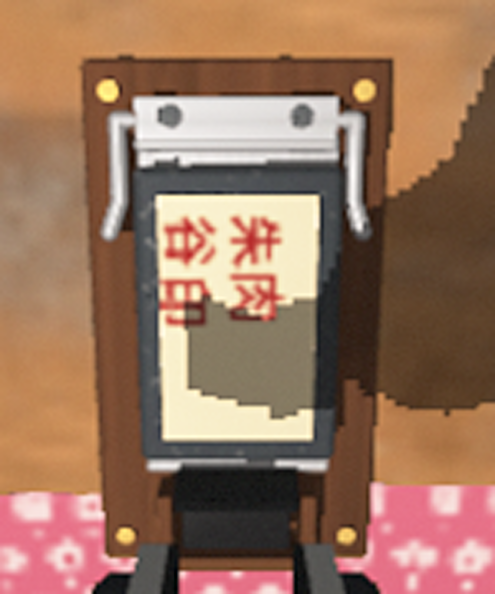

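View pics/s27.png

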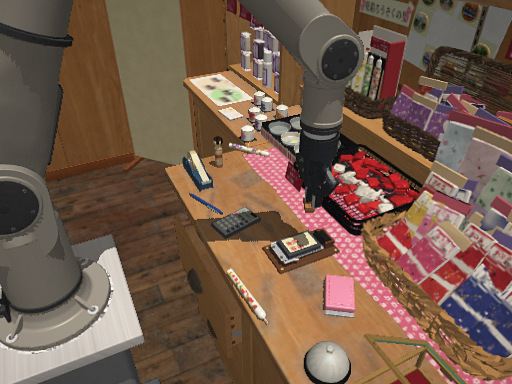

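```bash
python3 - <<'E'
from h import *
c=load('s27');w=load('w27')
for t in(0,2,6):
  Rp=R.from_euler('z',YAW,degrees=True)*R.from_euler('y',-t,degrees=True)
  B=st2w([-.0505,0,0]); B[2]=.012
  P=[B+Rp.apply([x,y,.019]) for x in(.008,.093) for y in(.029,-.029)]
  print(t,((proj(c,P)-[250,200])*8).round(0).tolist(),((proj(w,P)-[180,60])*3.3).round(0).tolist())
E
```

```text
0 [[215.0, 314.0], [314.0, 443.0], [468.0, 229.0], [576.0, 350.0]] [[343.0, 165.0], [129.0, 165.0], [333.0, 460.0], [139.0, 461.0]]
2 [[213.0, 314.0], [312.0, 443.0], [467.0, 222.0], [575.0, 343.0]] [[343.0, 162.0], [128.0, 163.0], [334.0, 462.0], [138.0, 462.0]]
6 [[209.0, 314.0], [308.0, 443.0], [463.0, 207.0], [571.0, 328.0]] [[343.0, 157.0], [128.0, 157.0], [337.0, 464.0], [135.0, 464.0]]
```

```bash
python3 -c "
from h import *
print(hand_in())"
```

```text
the job is handed in; nothing more can be done
None
```

The ink pad is in its place on the stamping station, and I handed the job in at about 22.5 s of the 51 s allowed; the hand-in gave no verdict.

**What I did**
- I gripped the pad across its 58 mm, carried it over and felt for the seat with it tilted 14°. It touched at about z = 11.5–12 mm, so the bed is at or close to its lowest setting.
- I slid the plate under the lip, lowered it to about 6.5° and let go.
- I then pressed the catch end down with the nearly closed fingers. The force rose to about 9.6 N, dropped to almost nothing as it snapped, and a last touch of 7 N met the hard seat. I lifted clear after that.

**Last checks**
- **Pad position:** in the scene and wrist pictures the tin's corners match a level, centred pad better than one tilted by 2° or 6°. The plate is under the lip, and the nose lies over its far end.
- **Catch:** I did not measure its travel. That it sprung back is judged from the force drop and the pictures.
- **Gripper and other things:** the gripper is clear with no contact force. In the last scene picture the other things looked unmoved; I compared them by eye only.

**What disagreed**
- **Fingertips:** they sit about 31–50 mm behind the reported TCP, depending on the opening. The description puts the shut tips at the TCP and the open ones 13 mm back. I worked from the pictures and the felt contacts instead.
- **Seat position:** the middle of the seat is about 7 mm nearer the robot than the middle of the wooden base. I placed the pad by the lip and the nose.

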